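# After-service temperature and sample check

### The job

Do the after-service food-safety check: take the infrared thermometer from its holster, aim it squarely at the middle of the griddle from about 10 cm away, hold it still for two seconds and put it back in the holster. Then stand every sample tube fully down in a well of the chill block and, once all are in, read the block's slanted black plate with the thermometer in the same way and put the thermometer back upright in its holster. Never touch the griddle or the black plate with the thermometer, and leave the mug, scoop and wooden spoon where they are.

Things in the scene. Friction and masses are not known exactly. Their poses are not given: they have to be found in the camera images.
- thermometer: infrared thermometer 158 mm long, 0.16 kg, nose down in the holster. Origin: centre of the nose tip (lens); z runs up through the handle, so it looks along its -z. Black nose 36 mm across, z 0 to 58 mm; collar 62 mm across, 58 to 66; grey handle 38 (x) by 26 mm (y), 66 to 158: grip the 26 mm. Parked, the collar rests on the holster rim, tip 12 mm above the shelf
- holster: fixed grey plastic holster, an open-topped square box 56 x 56 mm outside, 46 x 46 mm inside, 70 mm high, on a 90 x 70 mm foot. Origin at the centre of its underside, z up
- griddle: loose blue enamelled round griddle pan, 222 mm across, rim 26 mm high, 1.8 kg, with a flat handle 24 mm wide reaching 220 mm from the centre along its x. Origin at the centre of its underside, z up
- griddle_mid (a point): middle of the griddle's dark cooking surface, 17 mm above its underside: the first aiming point
- block: loose but heavy (2.6 kg) aluminium chill block 140 x 140 mm, 60 mm high, with four round wells 37 mm across and 45 mm deep (well floor 15 mm above the block's underside) at x = +-33, y = +-33 mm. Origin at the centre of its underside, z up; the slanted black plate is on its +y side
- block_hole0 (a point): centre of the mouth of a well, on the block's top face
- block_hole1 (a point): centre of the mouth of a well, on the block's top face
- block_hole2 (a point): centre of the mouth of a well, on the block's top face
- block_hole3 (a point): centre of the mouth of a well, on the block's top face
- plate: matt black reading plate 70 x 62 mm, fixed to the chill block's side and leaning 35 degrees. Origin at the centre of its black face: the second aiming point. Its z axis is the face's outward normal, up and away from the block
- tube1: clear round sample tube with beige contents and a white cap, 104 mm long, 90 g, 32 mm across, cap 36 mm across from 80 to 104 mm; stands upright on the shelf. Origin at the centre of its underside, z up to the cap. May be absent
- tube2: clear round sample tube with beige contents and a white cap, 104 mm long, 90 g, 32 mm across, cap 36 mm across from 80 to 104 mm; stands upright on the shelf. Origin at the centre of its underside, z up to the cap. May be absent
- tube3: clear round sample tube with beige contents and a white cap, 104 mm long, 90 g, 32 mm across, cap 36 mm across from 80 to 104 mm; stands upright on the shelf. Origin at the centre of its underside, z up to the cap. May be absent
- tube4: clear round sample tube with beige contents and a white cap, 104 mm long, 90 g, 32 mm across, cap 36 mm across from 80 to 104 mm; stands upright on the shelf. Origin at the centre of its underside, z up to the cap. May be absent
- mug: white ceramic mug 80 mm across, 90 mm high; a bystander. Origin at the centre of its underside
- scoop: beige plastic measuring scoop, 70 x 55 x 35 mm cup with a handle along -x; a bystander. Origin under the cup's centre
- spoon: wooden spoon 260 mm long lying along its x; a bystander

How it is judged:
By the outcome, as a careful person would: the job done as asked, in the order asked, and still so for the second after the job is handed in, with the robot touching nothing.
Of tube1, tube2, tube3, tube4 only 2 to 4 are there at a start; the rules pass over those that are not, and their reading is None.
At some moment in a run one of griddle, block may be knocked a few centimetres aside while the robot is not near it.
Once in a run the grip may slacken for a moment while it holds something.
It also fails if it takes over 210 s, if anything falls off the work surface, if the arm or the gripper's body presses on something with over 40 N, if the wrist force passes 120 N, or if a joint passes its speed limit or range.

### The arm

A 6-joint arm with a two-finger parallel gripper is mounted at the origin on the work surface. World frame = base frame: x ahead of the robot, y to its left, z up, the work surface at z = 0. Lengths are in m, angles in rad, forces in N, time in s.
With the tool pointing down it reaches from about 0.4 to 0.825 m from the base axis. Payload 7 kg.
Tool frame: the origin (TCP) lies on the centre line of the jaws, within the pads' length; the fingertips stand 22 mm ahead of it and the grasp point (between the pads) lies 3 mm ahead of it; z points along the fingers, y is the line along which they close (so a half turn about z gives the same grasp; the last joint's range is limited). The gripper opens to 88 mm and grips with 3 to 60 N. Pads are 19 mm wide; open, the fingers measure 130 mm over their backs; the gripper's body (78 mm by 193 mm) begins 47 mm behind the grasp point.
Start: joints at [-0.886, 0.359, 0.012, 0, -1.224, -0.288], TCP at [0.261, -0.623, 0.249] pointing down, gripper open.
Joint ranges: [-3.07, 3.07], [-1.43, 2.12], [-1.02, 1.25], [-3.03, 1.67], [-3.05, -0], [-3.03, 3.03]. Speed limits (rad/s): [2.39, 2.39, 3.01, 3.14, 3.14, 3.14].

### API

Orientations are given as [roll, pitch, yaw] about the fixed x, y, z axes, in that order (R = Rz(yaw) Ry(pitch) Rx(roll)).
In Python, from station import arm gives the robot as it stands.
- The arm moves only by the tool arm_command, never from a script. Its argument "series" is one flat list of numbers, 7 for each row, row after row: the turn, a rotation vector about the tool's x, y, z each as a share of 90 degrees, from -1 to 1, then the shift along the tool's x, y, z each as a share of 0.1 m, from -1 to 1, then the opening, from 0 (shut) to 1 (fully open). A call has 1 to 8 rows; each row is the pose to reach, as a shift and turn from the pose commanded when the call began, along the tool's axes at that moment; what a row does not reach only later rows make up. A row lasts 1/8 s, in which the tool goes at most 62.5 mm and 10.7 degrees, less where a joint would pass 70% of its speed; a pose out of reach is approached as far as the arm can. A call with a number of a shift or a turn outside -1 to 1 is refused whole. A call with a gripper value outside its range is refused whole. The fingers move at their own pace and stop on an object; "force" is the grip in N (left out, the last holds). Time passes only in rows, so rows that repeat a pose let the fingers close. It gives the time, the measured TCP pose, the force, the opening and the grip force at its end, in the units of the state.
- arm.get_state(): the state, without advancing time (a new reading comes with each control period).
- arm.grab_frame(name): name is "scene" or "top" or "wrist"; returns the picture (384x512x3 uint8, blue, green, red); there is no depth.
- arm.camera_model(name): a dict with "fovy" (degrees; the focal length in pixels is half the picture's height over the tangent of half this angle, whatever the lens; pixels are square), "cx", "cy" (the principal point, pixels), "pose" (4x4, takes a point from camera to world coordinates). Camera axes: x right, y down, z forward; pixel columns grow to the right and rows downward; lengths in m; the calibration is good to about 2 mm. The wrist camera is an equidistant fisheye: a pixel r from the principal point sees the ray r / f radians off the axis. A picture is of the moment at which its call begins: read the wrist's pose just before it. camera_model takes no time and is no camera call; for the wrist camera it gives the pose at the moment of the call.
- arm.job_done(): hands the job in; it is judged then, once.
The state is a dict: "t": time; "q": joint angles; "qd": joint speeds; "joint_efforts": joint torques, N m; "eef_pos": TCP position; "ee_rot": TCP orientation; "force": force on the tool from outside, world axes, zero at the start; "moment": the same for the moment, N m; "width": finger opening in m; "gripper_force": force on a finger pad.
Only numpy, scipy, OpenCV 4.12 (cv2) and the standard library are available. Lean on these libraries where they do the work, as an engineer would, in place of code of your own. Each camera call takes 0.05 s, during which the arm holds its last target. There are 200 camera calls.

## Working session

There is one attempt and no reset: what is moved stays moved. The work goes in short steps, Python scripts to look and compute and a tool call to move; the robot and the scene stay as the last step left them, time stands still between calls to the robot, and variables do not carry over. Pictures are saved under pics/ and viewed, at most 14 in all, crops included, and the job is handed in when it is done.

Besides the shell and the picture viewer there is one more tool, called after "Request:" as a command line: name --argument value ..., lists and objects as JSON in quotes. arm_command: Moves the arm, as the interface text tells. Its arguments: {"type":"object","properties":{"series":{"type":"array"},"force":{"type":"number"}},"required":["series"]}

```bash
ls; mkdir -p pics; python3 - <<'E'
from station import arm
import cv2,numpy as np
print(arm.get_state())
for n in("scene","top","wrist"):
    m=arm.camera_model(n);print(n,m["fovy"],m["cx"],m["cy"],np.round(m["pose"],4).tolist())
    cv2.imwrite(f"pics/{n}0.png",arm.grab_frame(n))
a=cv2.imread("pics/scene0.png");b=cv2.imread("pics/top0.png")
cv2.imwrite("pics/top0b.png",cv2.resize(b,(800,600),interpolation=cv2.INTER_CUBIC))
cv2.imwrite("pics/scene0b.png",cv2.resize(a,(800,600),interpolation=cv2.INTER_CUBIC))
E
```

```text
pics
{'t': 0.0, 'q': array([-8.85906077e-01,  3.59383441e-01,  1.10535818e-02, -3.58994067e-04,
       -1.22407378e+00, -2.88103117e-01]), 'qd': array([-0.00065667,  0.00039958, -0.00083618, -0.00062729, -0.00030465,
        0.00140657]), 'joint_efforts': array([-8.38932792e-04, -5.82712269e+01,  2.93046820e+01,  6.99698254e+00,
        6.74390380e-03, -1.74622232e-04]), 'eef_pos': array([ 0.26066829, -0.62214957,  0.24762098]), 'ee_rot': array([ 3.13995569e+00, -1.33170261e-04, -2.74492768e+00]), 'force': array([-0.44245186,  1.09379517, -0.05770563]), 'moment': array([-0.01157348, -0.02457354,  0.00750448]), 'gripper_force': 0.0, 'width': 0.08764444005138543}
scene 57.32759986439144 258.96310918325406 188.32163584678975 [[-0.4684, 0.4656, -0.7509, 1.2602], [0.8835, 0.2402, -0.4022, 0.3142], [-0.0069, -0.8518, -0.5239, 0.5526], [0.0, 0.0, 0.0, 1.0]]
top 44.218426229898796 250.4457788504781 187.7079678792623 [[-0.0027, -0.9919, 0.1273, 0.4375], [-1.0, 0.0026, -0.0013, -0.0253], [0.0009, -0.1273, -0.9919, 1.3128], [0.0, 0.0, 0.0, 1.0]]
wrist 65.70646984690485 256.6812934885721 190.91875256104686 [[-0.387, 0.8817, 0.2697, 0.1871], [0.9221, 0.3694, 0.1156, -0.6545], [0.0023, 0.2934, -0.956, 0.3833], [0.0, 0.0, 0.0, 1.0]]
```

View pics/top0b.png

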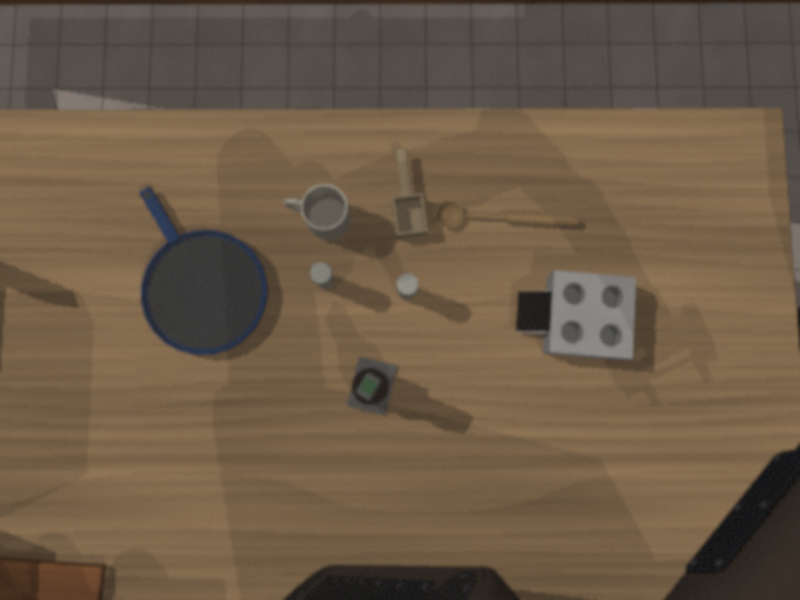

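View pics/scene0b.png

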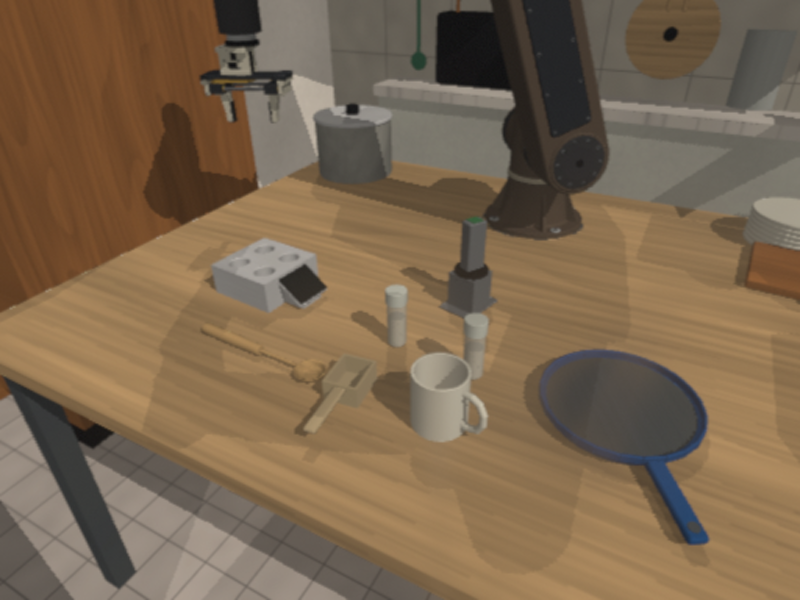

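Top view (800x600 picture): the griddle is at (205,292) and its handle tip at (147,190). The tubes are at (320,273) and (407,285), the holster with thermometer at (372,387), the block at (593,315), and the plate at (534,311) on its left. The scene view also shows just two tubes.

```bash
cat > h.py <<'E'
from station import arm
import cv2,numpy as np
from scipy.spatial.transform import Rotation as R
def ray(n,u,v,m=None):
    m=m or arm.camera_model(n);f=192/np.tan(np.radians(m["fovy"]/2))
    d=np.array([(u-m["cx"])/f,(v-m["cy"])/f,1.])
    if n=="wrist":
        r=np.hypot(d[0],d[1]);d=np.array([d[0]/r*np.sin(r),d[1]/r*np.sin(r),np.cos(r)])
    P=np.array(m["pose"]);return P[:3,3],P[:3,:3]@d
def at(n,u,v,z,m=None):
    o,d=ray(n,u,v,m);return (o+d*(z-o[2])/d[2])
def proj(n,p,m=None):
    m=m or arm.camera_model(n);f=192/np.tan(np.radians(m["fovy"]/2))
    P=np.array(m["pose"]);c=P[:3,:3].T@(np.array(p)-P[:3,3])
    if n=="wrist":
        r=np.hypot(c[0],c[1]);t=np.arctan2(r,c[2]);return np.array([m["cx"]+f*t*c[0]/r,m["cy"]+f*t*c[1]/r])
    return np.array([m["cx"]+f*c[0]/c[2],m["cy"]+f*c[1]/c[2]])
def crop(n,img,x0,y0,w,h,out,k=4):
    cv2.imwrite(out,cv2.resize(img[y0:y0+h,x0:x0+w],None,fx=k,fy=k,interpolation=cv2.INTER_CUBIC))
def pose(): # commanded ~ measured pose
    s=arm.get_state();return s["eef_pos"],R.from_euler("xyz",s["ee_rot"])
def delta(p,rot):
    """share row (rotvec/90deg, shift/0.1) from the current pose to target"""
    q,r=pose();return np.round(np.r_[(r.inv()*rot).as_rotvec()/(np.pi/2),r.inv().apply(np.array(p)-q)/.1],3)
def down(yaw):
    """tool down, tool y axis (closing) at angle yaw in world"""
    y=np.array([np.cos(yaw),np.sin(yaw),0]);z=np.array([0,0,-1.]);return R.from_matrix(np.c_[np.cross(y,z),y,z])
E
python3 - <<'E'
from h import *
s=1/1.5625
b=cv2.imread("pics/top0.png")
print("griddle",at("top",205*s,292*s,.02),"handle",at("top",147*s,190*s,.015))
for u,v in((320,273),(407,285)):print("tube",at("top",u*s,v*s,.104))
print("th top",at("top",369*s,386*s,.170))
for u,v in((573,293),(612,295),(571,332),(610,335)):print("well",at("top",u*s,v*s,.06))
crop("top",b,200,160,100,110,"pics/c1.png",6)
crop("top",b,320,160,100,80,"pics/c2.png",7)
E
```

```text
griddle [0.60655284 0.30190094 0.02      ] handle [0.79300858 0.41320834 0.015     ]
tube [0.62680966 0.09118257 0.104     ]
tube [ 0.60637713 -0.05278069  0.104     ]
th top [0.44073577 0.00790989 0.17      ]
well [ 0.59797793 -0.3377078   0.06      ]
well [ 0.59435769 -0.40430769  0.06      ]
well [ 0.53117272 -0.33203557  0.06      ]
well [ 0.52589645 -0.39811995  0.06      ]
```

View pics/c1.png

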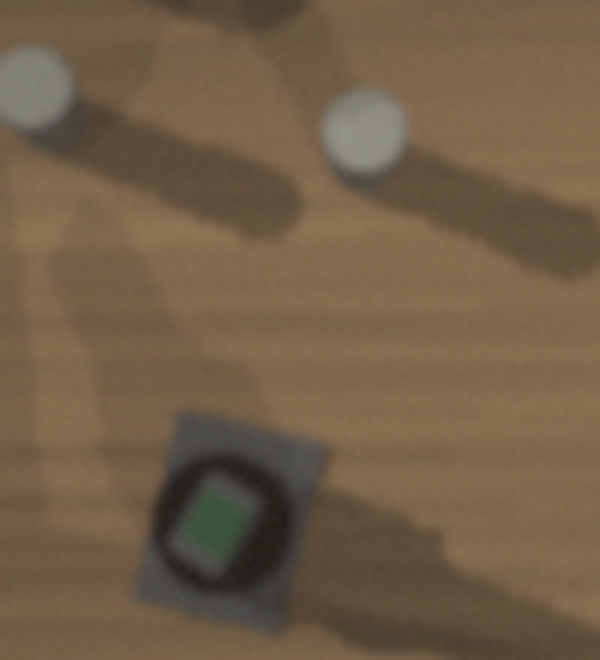

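View pics/c2.png

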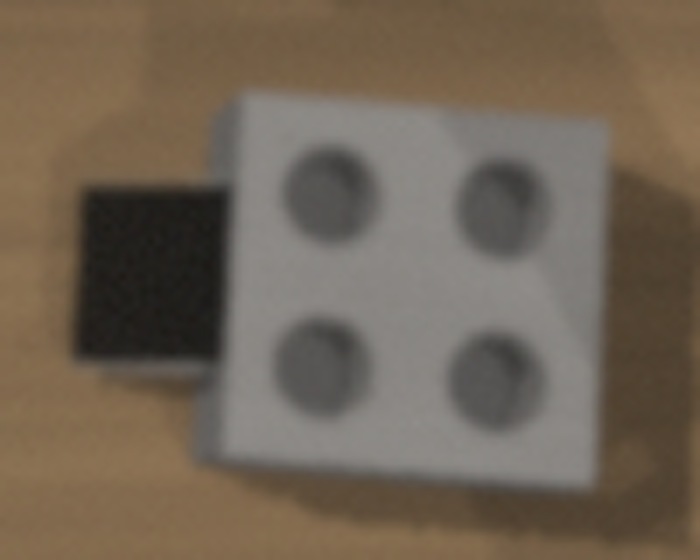

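c1: the thermometer's top is a tilted rectangle centred at about (214,521), with its long axis from (190,561) to (236,479). The caps are at (35,88) and (364,132). c2: the wells are at (331,194), (505,208), (323,367) and (497,381), and the plate corners are at (80,187), (232,187), (219,360) and (73,360).

```bash
cat >> h.py <<'E'
def tri(u1,u2):
    """top px, scene px -> closest point, miss"""
    (a,d),(b,e)=ray("top",*u1),ray("scene",*u2)
    t=np.linalg.lstsq(np.c_[d,-e],b-a,rcond=None)[0];p,q=a+d*t[0],b+e*t[1];return (p+q)/2,np.linalg.norm(p-q)
def plan(wps,start=None):
    """wps: (pos,rot,speed m/s); prints calls: one row target + number of rows"""
    p,r=start or pose()
    for P,Q,v in wps:
        P=np.array(P)
        while True:
            sh=r.inv().apply(P-p)/.1;tu=(r.inv()*Q).as_rotvec()/(np.pi/2)
            T=max(np.linalg.norm(sh)*.1/v,np.linalg.norm(tu)*90/80)
            f=min(1,1/max(1e-9,np.abs(np.r_[sh,tu]).max()),(1.0/T if T>0 else 1))
            sh,tu=sh*f,tu*f;n=int(np.ceil(T*f*8-.05));print(n,"rows:",np.round(np.r_[tu,sh],3).tolist())
            p=p+r.apply(sh*.1);r=r*R.from_rotvec(tu*np.pi/2)
            if f>=1:break
E
python3 - <<'E'
from h import *
s=1/1.5625
print("th",at("top",200+214/6,160+521/6,.17),tri((200+214/6,160+521/6),(474*s,219*s)))
print("holster collar",at("top",200+222/6,160+523/6,.078))
print("tubes",at("top",200+35/6,160+88/6,.104),at("top",200+364/6,160+132/6,.104))
W=[at("top",320+u/7,160+v/7,.06) for u,v in((331,194),(505,208),(323,367),(497,381))];print(np.round(W,4),np.mean(W,0))
print("plate",tri((320+151/7,160+273/7),(303*s,284*s)))
for c,d in(((80,187),(326,288)),((73,360),(308,265)),((232,187),(300,304)),((219,360),(279,279))):print(tri((320+c[0]/7,160+c[1]/7),(d[0]*s,d[1]*s)))
Q=down(np.radians(241))
plan([((.30,-.40,.25),down(np.radians(170)),.45),((.4415,.008,.25),Q,.45)])
E
```

```text
th [0.44123093 0.00909401 0.17      ] (array([0.44089349, 0.00997784, 0.16992042]), np.float64(0.0018871180230922717))
holster collar [0.44066466 0.00840606 0.078     ]
tubes [0.62694247 0.08851042 0.104     ] [ 0.60741891 -0.05326842  0.104     ]
[[ 0.5975 -0.3392  0.06  ]
 [ 0.5919 -0.4054  0.06  ]
 [ 0.5313 -0.3339  0.06  ]
 [ 0.5258 -0.3997  0.06  ]] [ 0.56161604 -0.36956582  0.06      ]
plate (array([ 0.56926306, -0.27362176,  0.03192616]), np.float64(0.0034460577008489333))
(array([ 0.59093848, -0.22701751,  0.05093767]), np.float64(0.04081311085171698))
(array([ 0.54376619, -0.25341343,  0.06271994]), np.float64(0.03478663905553704))
(array([ 0.59481476, -0.29327491,  0.0007695 ]), np.float64(0.048400700531038364))
(array([ 0.54930297, -0.32066239,  0.01718192]), np.float64(0.04046391615468166))
3 rows: [0.0, 0.0, -0.335, -0.643, 1.0, -0.01]
3 rows: [0.0, 0.0, -0.301, -0.951, 0.486, -0.01]
2 rows: [-0.0, -0.0, -0.185, -1.0, -0.161, -0.0]
2 rows: [-0.0, -0.0, -0.203, -1.0, -0.483, -0.0]
3 rows: [-0.0, -0.0, -0.254, -1.0, -0.967, 0.0]
2 rows: [-0.0, -0.0, -0.147, -0.315, -0.74, 0.0]
```

Request:
arm_command --series '[0, 0, -0.335, -0.643, 1, 0, 1, 0, 0, -0.335, -0.643, 1, 0, 1, 0, 0, -0.335, -0.643, 1, 0, 1]'

```text
t: 0.52
eef_pos: [0.2817, -0.5024, 0.2491]
ee_rot: [-3.141, 0.001, -2.211]
force: [1.1, -0.3, 0.1]
width: 0.088
gripper_force: 0.0
```

Request:
arm_command --series '[0, 0, -0.3, -0.951, 0.486, 0, 1, 0, 0, -0.3, -0.951, 0.486, 0, 1, 0, 0, -0.3, -0.951, 0.486, 0, 1]'

```text
t: 0.9
eef_pos: [0.3003, -0.398, 0.249]
ee_rot: [-3.141, 0.0, -1.74]
force: [0.2, -0.0, 0.9]
width: 0.0876
gripper_force: 0.0
```

Request:
arm_command --series '[0, 0, -0.185, -1, -0.161, 0, 1, 0, 0, -0.185, -1, -0.161, 0, 1]'

```text
t: 1.15
eef_pos: [0.3334, -0.3032, 0.2484]
ee_rot: [-3.142, 0.0, -1.453]
force: [0.6, 0.3, -0.3]
width: 0.0878
gripper_force: 0.0
```

Request:
arm_command --series '[0, 0, -0.203, -1, -0.483, 0, 1, 0, 0, -0.203, -1, -0.483, 0, 1]'

```text
t: 1.4
eef_pos: [0.3703, -0.1981, 0.2487]
ee_rot: [-3.141, -0.0, -1.133]
force: [-0.1, -0.4, 0.8]
width: 0.0877
gripper_force: 0.0
```

Request:
arm_command --series '[0, 0, -0.254, -1, -0.967, 0, 1, 0, 0, -0.254, -1, -0.967, 0, 1, 0, 0, -0.254, -1, -0.967, 0, 1]'

```text
t: 1.78
eef_pos: [0.4167, -0.0656, 0.2487]
ee_rot: [-3.141, -0.0, -0.732]
force: [-0.0, -0.5, 0.5]
width: 0.0878
gripper_force: 0.0
```

Request:
arm_command --series '[0, 0, -0.147, -0.315, -0.74, 0, 1, 0, 0, -0.147, -0.315, -0.74, 0, 1, 0, 0, -0.147, -0.315, -0.74, 0, 1]'

```text
t: 2.15
eef_pos: [0.4425, 0.0078, 0.2482]
ee_rot: [3.141, 0.001, -0.508]
force: [0.7, 0.3, -1.1]
width: 0.0874
gripper_force: 0.0
```

```bash
python3 - <<'E'
from h import *
s=arm.get_state();print(s["t"],s["q"],s["eef_pos"],s["ee_rot"])
m=arm.camera_model("wrist");i=arm.grab_frame("wrist")
print(proj("wrist",(.4415,.009,.17),m),proj("wrist",(.441,.0085,.078),m))
cv2.imwrite("pics/w1.png",cv2.resize(i,(800,600)))
E
```

```text
2.15 [ 4.65804410e-01 -3.48832072e-02 -4.70882595e-01 -9.25242995e-05
 -1.13584965e+00  5.97283141e-01] [0.44250273 0.00780816 0.24819119] [ 3.14076937e+00  6.61389470e-04 -5.07748079e-01]
[254.20529218 210.42843705] [255.52938917 179.74644386]
```

View pics/w1.png

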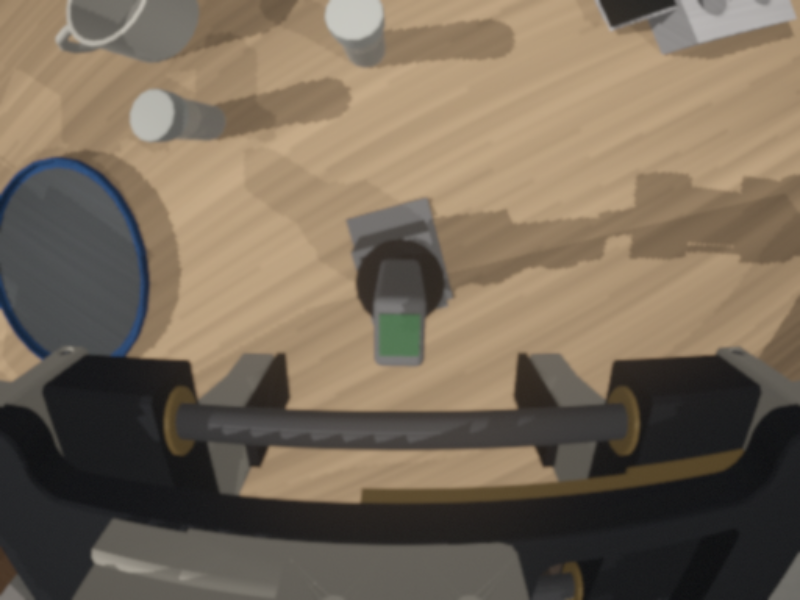

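The wrist view shows the handle centred between the fingers at about (400,337), with the yaw aligned and nothing in the way.

```bash
python3 - <<'E'
from h import *
a=at("wrist",256,215.7,.17);print(a)
Q=down(np.radians(241));plan([((.441,.0090,.133),Q,.3)])
E
```

```text
[0.43665902 0.00918096 0.17      ]
3 rows: [0.001, 0.0, -0.002, -0.016, -0.011, 1.0]
1 rows: [0.0, 0.0, -0.0, -0.003, -0.001, 0.152]
```

Request:
arm_command --series '[0, 0, 0, -0.03, -0.01, 0.35, 0.8, 0, 0, 0, -0.03, -0.01, 0.7, 0.8, 0, 0, 0, -0.03, -0.01, 1, 0.8, 0, 0, 0, -0.03, -0.01, 1, 0.8]' --force 30

```text
t: 2.7
eef_pos: [0.4386, 0.0079, 0.147]
ee_rot: [3.138, 0.003, -0.511]
force: [0.4, 0.0, -0.0]
width: 0.07
gripper_force: 0.0
```

Request:
arm_command --series '[0, 0, 0, 0, 0, 0.15, 0.8, 0, 0, 0, 0, 0, 0.15, 0.8, 0, 0, 0, 0, 0, 0.15, 0, 0, 0, 0, 0, 0, 0.15, 0, 0, 0, 0, 0, 0, 0.15, 0, 0, 0, 0, 0, 0, 0.15, 0, 0, 0, 0, 0, 0, 0.15, 0, 0, 0, 0, 0, 0, 0.15, 0]' --force 30

```text
t: 3.7
eef_pos: [0.4404, 0.0098, 0.1336]
ee_rot: [-3.142, 0.0, -0.508]
force: [0.3, 0.8, 0.4]
width: 0.0258
gripper_force: 29.8
```

```bash
python3 - <<'E'
from h import *
s=arm.get_state();print(s)
b=arm.grab_frame("top");crop("top",b,60,110,180,130,"pics/t2.png",4)
E
```

```text
{'t': 3.7, 'q': array([ 4.72727124e-01,  8.43132963e-02, -6.44209931e-01, -5.22176683e-05,
       -8.42258164e-01,  5.90167534e-01]), 'qd': array([ 0.00026599,  0.00054539,  0.00186117, -0.0012532 ,  0.00086048,
        0.0008639 ]), 'joint_efforts': array([-2.40440229e-01, -3.02027893e+01,  2.31321126e+01,  5.58972761e+00,
        3.85074306e-02,  4.44404839e-03]), 'eef_pos': array([0.44041076, 0.00981653, 0.13356423]), 'ee_rot': array([-3.14155856e+00,  2.40608532e-05, -5.07936434e-01]), 'force': array([0.27844973, 0.77370174, 0.43211562]), 'moment': array([ 0.10122379,  0.21238468, -0.01583083]), 'gripper_force': 29.839912354946136, 'width': 0.02584679122612039}
```

View pics/t2.png

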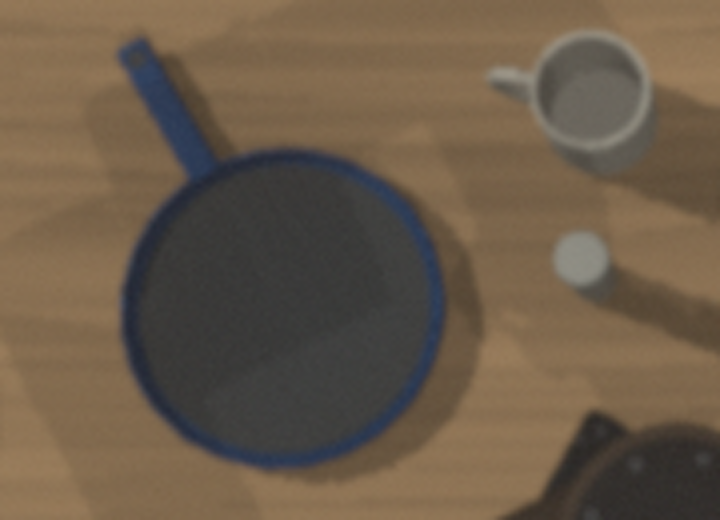

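The griddle rim spans columns 123–445 and rows 148–467, so its centre is (284,307.5) in the crop.

```bash
python3 - <<'E'
from h import *
g=at("top",60+284/4,110+307.5/4,.026);print(g)
Q=down(np.radians(241));p,r=pose()
plan([((.4404,.0098,.2386),Q,.25),((g[0],g[1],.2386),Q,.25)],(p,Q))
E
```

```text
[0.60578348 0.30093158 0.026     ]
4 rows: [0.0, 0.0, 0.0, -0.0, 0.001, -1.0]
1 rows: [0.0, 0.0, -0.0, -0.0, 0.0, -0.05]
4 rows: [0.0, 0.0, -0.0, 0.01, -1.0, 0.0]
4 rows: [0.0, 0.0, -0.0, 0.01, -1.0, 0.0]
4 rows: [0.0, 0.0, -0.0, 0.01, -1.0, 0.0]
2 rows: [0.0, 0.0, -0.0, 0.004, -0.348, 0.0]
```

Request:
arm_command --series '[0, 0, 0, 0, 0, -0.2, 0, 0, 0, 0, 0, 0, -0.4, 0, 0, 0, 0, 0, 0, -0.6, 0, 0, 0, 0, 0, 0, -0.8, 0, 0, 0, 0, 0, 0, -1, 0]'

```text
t: 4.38
eef_pos: [0.4399, 0.0096, 0.2338]
ee_rot: [3.141, 0.001, -0.508]
force: [1.3, 0.1, -1.9]
width: 0.0259
gripper_force: 29.8
```

Request:
arm_command --series '[0, 0, 0, 0, -0.2, -0.05, 0, 0, 0, 0, 0, -0.4, -0.05, 0, 0, 0, 0, 0, -0.6, -0.05, 0, 0, 0, 0, 0.01, -0.8, -0.05, 0, 0, 0, 0, 0.01, -1, -0.05, 0]'

```text
t: 5.0
eef_pos: [0.4905, 0.098, 0.238]
ee_rot: [3.141, 0.001, -0.508]
force: [0.6, 0.1, -1.6]
width: 0.0259
gripper_force: 29.8
```

Request:
arm_command --series '[0, 0, 0, 0, -0.25, 0, 0, 0, 0, 0, 0, -0.5, 0, 0, 0, 0, 0, 0, -0.75, 0, 0, 0, 0, 0, 0.01, -1, 0, 0]'

```text
t: 5.5
eef_pos: [0.5403, 0.1852, 0.2385]
ee_rot: [3.142, -0.0, -0.508]
force: [0.4, 0.5, -2.2]
width: 0.0263
gripper_force: 29.8
```

Request:
arm_command --series '[0, 0, 0, 0, -0.25, 0, 0, 0, 0, 0, 0, -0.5, 0, 0, 0, 0, 0, 0, -0.75, 0, 0, 0, 0, 0, 0.01, -1, 0, 0]'

```text
t: 6.0
eef_pos: [0.5897, 0.2721, 0.2383]
ee_rot: [3.141, 0.0, -0.508]
force: [0.1, 0.4, -2.0]
width: 0.0257
gripper_force: 29.8
```

Request:
arm_command --series '[0, 0, 0, 0, -0.2, 0, 0, 0, 0, 0, 0, -0.3, 0, 0, 0, 0, 0, 0, -0.35, 0, 0, 0, 0, 0, 0, -0.35, 0, 0, 0, 0, 0, 0, -0.35, 0, 0]'

```text
t: 6.62
eef_pos: [0.6058, 0.3005, 0.2388]
ee_rot: [-3.141, -0.0, -0.508]
force: [0.1, 0.4, -1.9]
width: 0.0263
gripper_force: 29.8
```

```bash
python3 - <<'E'
from h import *
s=arm.get_state();print(s["t"],s["eef_pos"],s["ee_rot"],s["force"],s["width"],s["gripper_force"])
b=arm.grab_frame("top");w=arm.grab_frame("wrist")
cv2.imwrite("pics/g3.png",np.hstack([cv2.resize(b[110:260,50:250],(400,300)),cv2.resize(w,(400,300))]))
print(delta((.6058,.3009,.2386),down(np.radians(241))))
E
```

```text
6.625 [0.60578163 0.30054493 0.23881984] [-3.14143843e+00 -3.07449023e-05 -5.08300511e-01] [ 0.06181317  0.44202542 -1.93171112] 0.02632900151733773 29.838765263557434
[-0.    -0.    -0.001 -0.002 -0.003  0.003]
```

View pics/g3.png

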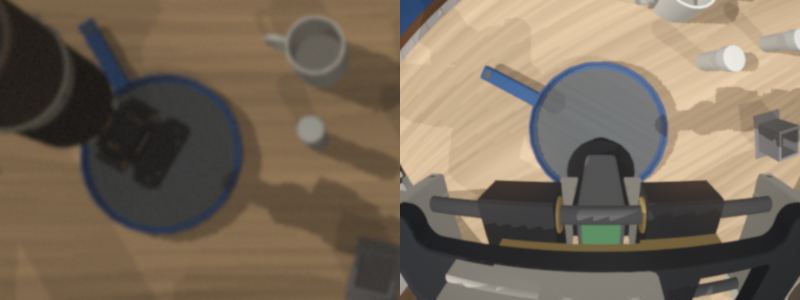

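The griddle has not moved (centre about (161,153) in the left panel), and the thermometer is held straight over it. Holding now.

Request:
arm_command --series '[0, 0, 0, 0, 0, 0, 0, 0, 0, 0, 0, 0, 0, 0, 0, 0, 0, 0, 0, 0, 0, 0, 0, 0, 0, 0, 0, 0, 0, 0, 0, 0, 0, 0, 0, 0, 0, 0, 0, 0, 0, 0, 0, 0, 0, 0, 0, 0, 0, 0, 0, 0, 0, 0, 0, 0]'

```text
t: 7.72
eef_pos: [0.606, 0.301, 0.2385]
ee_rot: [3.142, 0.0, -0.508]
force: [-0.1, -0.1, -2.8]
width: 0.0257
gripper_force: 29.8
```

Request:
arm_command --series '[0, 0, 0, 0, 0, 0, 0, 0, 0, 0, 0, 0, 0, 0, 0, 0, 0, 0, 0, 0, 0, 0, 0, 0, 0, 0, 0, 0, 0, 0, 0, 0, 0, 0, 0, 0, 0, 0, 0, 0, 0, 0, 0, 0, 0, 0, 0, 0, 0, 0, 0, 0, 0, 0, 0, 0]'

```text
t: 8.72
eef_pos: [0.606, 0.301, 0.2386]
ee_rot: [-3.142, 0.0, -0.508]
force: [-0.9, -0.8, -1.1]
width: 0.0258
gripper_force: 29.8
```

Request:
arm_command --series '[0, 0, 0, 0, 0, 0, 0, 0, 0, 0, 0, 0, 0, 0, 0, 0, 0, 0, 0, 0, 0, 0, 0, 0, 0, 0, 0, 0, 0, 0, 0, 0, 0, 0, 0, 0, 0, 0, 0, 0, 0, 0]'

```text
t: 9.48
eef_pos: [0.606, 0.301, 0.2386]
ee_rot: [-3.142, -0.0, -0.508]
force: [-0.7, 0.4, -2.0]
width: 0.0262
gripper_force: 29.8
```

```bash
python3 - <<'E'
from h import *
s=arm.get_state();print(s["t"],s["eef_pos"],s["force"],s["width"])
b=arm.grab_frame("top");w=arm.grab_frame("wrist");crop("top",b,50,110,250,170,"pics/g4.png",3)
cv2.imwrite("pics/g4w.png",w)
d=cv2.absdiff(w,arm.grab_frame("wrist"));Q=down(np.radians(241))
plan([((.4404,.0098,.2400),Q,.25)])
E
```

```text
9.475 [0.60597644 0.30100727 0.23857156] [-0.74350066  0.37893231 -2.00110656] 0.02617289981506605
4 rows: [-0.0, -0.0, -0.0, -0.009, 1.0, -0.004]
4 rows: [-0.0, -0.0, -0.0, -0.01, 1.0, -0.004]
4 rows: [-0.0, -0.0, -0.0, -0.01, 1.0, -0.004]
2 rows: [-0.0, -0.0, -0.0, -0.004, 0.35, -0.002]
```

View pics/g4.png

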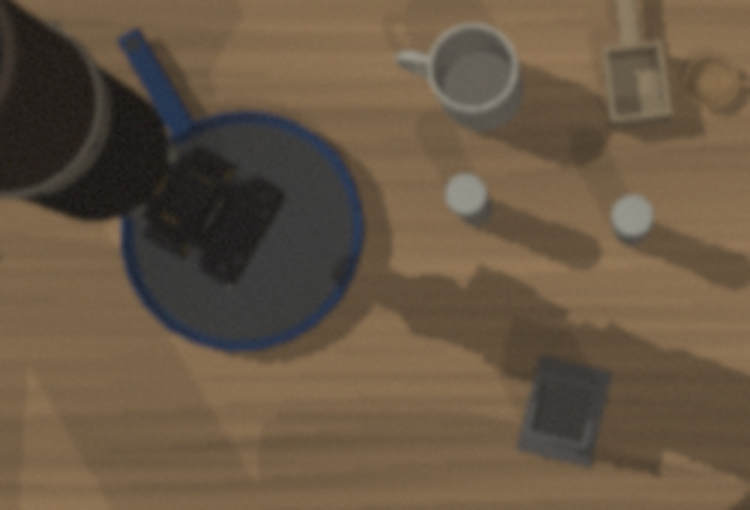

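The griddle is still at (243,231). The empty holster's opening is centred near (565,408), which fits the recorded pose, so I am returning there.

Request:
arm_command --series '[0, 0, 0, 0, 0.2, 0, 0, 0, 0, 0, 0, 0.4, 0, 0, 0, 0, 0, 0, 0.6, 0, 0, 0, 0, 0, 0, 0.8, 0, 0, 0, 0, 0, -0.01, 1, 0, 0]'

```text
t: 10.25
eef_pos: [0.5559, 0.213, 0.2387]
ee_rot: [-3.141, -0.0, -0.508]
force: [0.1, 0.2, -2.2]
width: 0.0257
gripper_force: 29.8
```

Request:
arm_command --series '[0, 0, 0, 0, 0.25, 0, 0, 0, 0, 0, 0, 0.5, 0, 0, 0, 0, 0, 0, 0.75, 0, 0, 0, 0, 0, -0.01, 1, 0, 0]'

```text
t: 10.75
eef_pos: [0.5061, 0.1259, 0.2387]
ee_rot: [-3.141, -0.0, -0.508]
force: [-0.4, -1.2, -1.5]
width: 0.0257
gripper_force: 29.8
```

Request:
arm_command --series '[0, 0, 0, 0, 0.25, 0, 0, 0, 0, 0, 0, 0.5, 0, 0, 0, 0, 0, 0, 0.75, 0, 0, 0, 0, 0, -0.01, 1, 0, 0]'

```text
t: 11.25
eef_pos: [0.4566, 0.0389, 0.2386]
ee_rot: [-3.142, -0.0, -0.508]
force: [-0.7, -0.2, -2.6]
width: 0.0259
gripper_force: 29.8
```

Request:
arm_command --series '[0, 0, 0, 0, 0.2, 0, 0, 0, 0, 0, 0, 0.3, 0, 0, 0, 0, 0, 0, 0.35, 0, 0, 0, 0, 0, 0, 0.35, 0, 0, 0, 0, 0, 0, 0.35, 0, 0]'

```text
t: 11.88
eef_pos: [0.4407, 0.0101, 0.2385]
ee_rot: [3.142, 0.0, -0.508]
force: [0.8, 0.0, -1.2]
width: 0.026
gripper_force: 29.8
```

```bash
python3 - <<'E'
from h import *
s=arm.get_state();print(s["t"],s["eef_pos"],s["force"],s["width"])
w=arm.grab_frame("wrist");cv2.imwrite("pics/h5.png",cv2.resize(w,(800,600)))
print(at("top",50+565/3,110+408/3,.07))
print(delta((.4404,.0098,.1340),down(np.radians(241))))
E
```

```text
11.875 [0.4407144  0.01013122 0.23849364] [ 0.80518293  0.03298108 -1.19515503] 0.025965643025885034
[0.44369669 0.00514775 0.07      ]
[ 0.000e+00  0.000e+00 -1.000e-03 -1.000e-03  4.000e-03  1.045e+00]
```

View pics/h5.png

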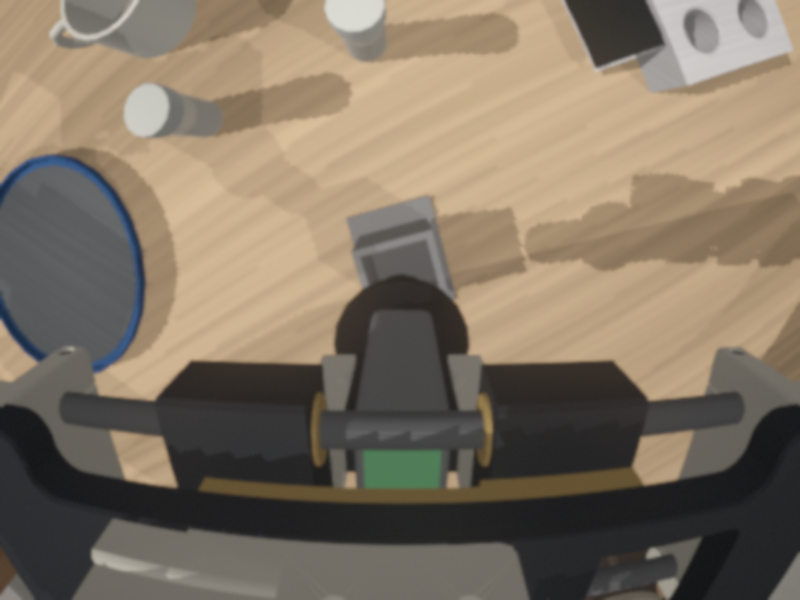

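The thermometer hangs straight above the holster. The block now looks shifted compared with the earlier view, so I'll re-measure it after parking.

Request:
arm_command --series '[0, 0, 0, 0, 0, 0.2, 0, 0, 0, 0, 0, 0, 0.4, 0, 0, 0, 0, 0, 0, 0.6, 0, 0, 0, 0, 0, 0, 0.8, 0, 0, 0, 0, 0, 0, 0.95, 0, 0, 0, 0, 0, 0, 1, 0, 0, 0, 0, 0, 0, 1.0, 0]'

```text
t: 12.8
eef_pos: [0.4406, 0.0099, 0.1386]
ee_rot: [3.141, 0.0, -0.508]
force: [-0.7, -0.5, -1.1]
width: 0.0261
gripper_force: 29.8
```

Request:
arm_command --series '[0, 0, 0, 0, 0, 0.04, 0, 0, 0, 0, 0, 0, 0.04, 0, 0, 0, 0, 0, 0, 0.04, 0, 0, 0, 0, 0, 0, 0.04, 0.6, 0, 0, 0, 0, 0, 0.04, 0.6, 0, 0, 0, 0, 0, 0.04, 0.6, 0, 0, 0, 0, 0, 0.04, 0.6]'

```text
t: 13.68
eef_pos: [0.4404, 0.0098, 0.1346]
ee_rot: [-3.142, -0.0, -0.508]
force: [0.1, 0.6, 0.4]
width: 0.0518
gripper_force: 0.0
```

Request:
arm_command --series '[0, 0, 0, 0, 0, -0.25, 0.6, 0, 0, 0, 0, 0, -0.5, 0.6, 0, 0, 0, 0, 0, -0.75, 0.6, 0, 0, 0, 0, 0, -1, 0.6, 0, 0, 0, 0, 0, -1, 0.6]'

```text
t: 14.3
eef_pos: [0.4414, 0.0101, 0.2364]
ee_rot: [-3.139, -0.003, -0.508]
force: [0.7, -0.2, -0.9]
width: 0.0524
gripper_force: 0.0
```

```bash
python3 - <<'E'
from h import *
s=arm.get_state();print(s["t"],s["eef_pos"],s["force"],s["width"])
b=arm.grab_frame("top");w=arm.grab_frame("wrist");i=arm.grab_frame("scene")
cv2.imwrite("pics/t6.png",b);cv2.imwrite("pics/s6.png",i)
A=cv2.resize(b[145:265,310:430],(560,560),interpolation=cv2.INTER_CUBIC);B=cv2.resize(w,(240,180))
C=cv2.resize(i[130:220,120:260],(240,154));c=np.zeros((560,800,3),np.uint8);c[:,:560]=A;c[:180,560:]=B;c[180:334,560:]=C
C=cv2.resize(b[150:260,200:300],(205,226));c[334:,560:765]=C
cv2.imwrite("pics/m6.png",c)
E
```

```text
14.3 [0.44143732 0.01010176 0.23641029] [ 0.6846115  -0.16452306 -0.92270472] 0.05243651763112248
```

View pics/m6.png

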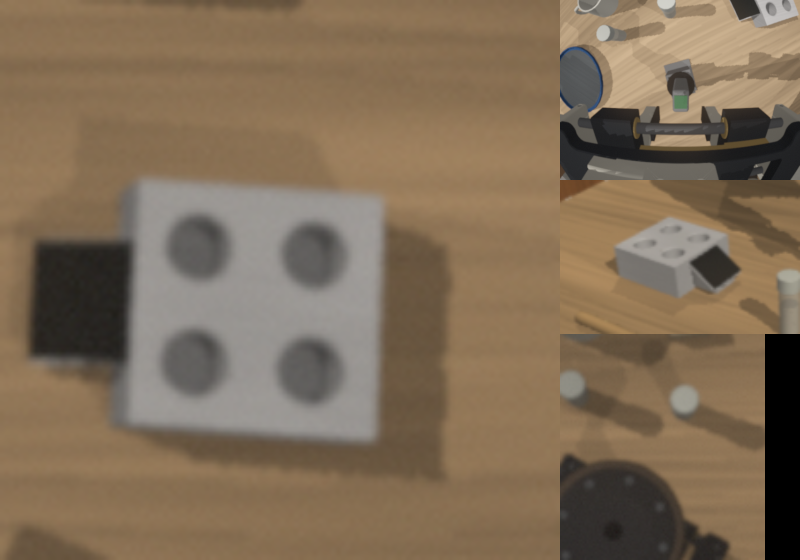

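Thermometer is parked. The block wells are at (199,248), (314,256), (194,363) and (310,371) in the left panel, so the block has been knocked a little.

```bash
python3 - <<'E'
from h import *
k=560/120
W=np.array([at("top",310+u/k,145+v/k,.06) for u,v in((199,248),(314,256),(194,363),(310,371))]);c=W.mean(0)
v=(W[0]-W[1]+W[2]-W[3])[:2];yaw=np.arctan2(v[1],v[0])-np.pi/2
M=np.array([[np.cos(yaw),-np.sin(yaw)],[np.sin(yaw),np.cos(yaw)]])
print(c,np.degrees(yaw));print(np.array([c[:2]+M@np.array(q)*.033 for q in((1,1),(1,-1),(-1,1),(-1,-1))]));print(W)
b=cv2.imread("pics/t6.png")
for u0,v0 in((206,175),(260,182)):
    g=b[v0-12:v0+13,u0-12:u0+13].astype(float)
    m=((g.max(2)-g.min(2)<22)&(g.mean(2)>115)).astype(np.uint8)
    n,l,s,ce=cv2.connectedComponentsWithStats(m);i=1+s[1:,4].argmax();print(s[i],ce[i]+[u0-12,v0-12],at("top",*(ce[i]+[u0-12,v0-12]),.104))
Q=down(np.radians(241));plan([((.607,-.053,.215),Q,.4)])
E
```

```text
[ 0.53437029 -0.32959583  0.06      ] -4.127068050542647
[[ 0.56965969 -0.29905636]
 [ 0.56490976 -0.36488522]
 [ 0.50383083 -0.29430643]
 [ 0.4990809  -0.36013529]]
[[ 0.56952909 -0.29920712  0.06      ]
 [ 0.56476729 -0.36473696  0.06      ]
 [ 0.50394472 -0.29438726  0.06      ]
 [ 0.49924008 -0.36005196  0.06      ]]
[  5   5  13  13 130] [204.76153846 174.13846154] [0.6283326  0.09129671 0.104     ]
[  6   5  13  14 136] [260.21323529 181.69117647] [ 0.60822732 -0.05210165  0.104     ]
2 rows: [0.0, 0.0, -0.001, 1.0, -0.15, 0.107]
2 rows: [0.0, 0.0, -0.001, 0.765, -0.114, 0.082]
```

Request:
arm_command --series '[0, 0, 0, 0.5, -0.08, 0, 0.7, 0, 0, 0, 1, -0.15, 0.1, 0.7, 0, 0, 0, 1, -0.15, 0.1, 0.7]'

```text
t: 14.82
eef_pos: [0.5364, -0.0269, 0.2214]
ee_rot: [3.138, 0.003, -0.51]
force: [-0.6, -0.4, -0.7]
width: 0.0611
gripper_force: 0.0
```

Request:
arm_command --series '[0, 0, 0, 0.4, -0.06, 0.08, 0.7, 0, 0, 0, 0.77, -0.11, 0.08, 0.7, 0, 0, 0, 0.77, -0.11, 0.08, 0.7, 0, 0, 0, 0.77, -0.11, 0.08, 0.7]'

```text
t: 15.32
eef_pos: [0.6067, -0.0535, 0.2156]
ee_rot: [3.141, 0.002, -0.508]
force: [-0.2, 0.0, 0.1]
width: 0.0611
gripper_force: 0.0
```

```bash
python3 - <<'E'
from h import *
m=arm.camera_model("wrist");w=arm.grab_frame("wrist");print(arm.get_state()["eef_pos"],proj("wrist",(.608,-.0525,.104),m))
cv2.imwrite("pics/w7.png",cv2.resize(w,(800,600)))
print(delta((.608,-.0525,.093),down(np.radians(241))))
E
```

```text
[ 0.60666301 -0.05340499  0.21612717] [253.31136083 194.39211359]
[ 0.000e+00  1.000e-03 -1.000e-03  8.000e-03 -1.500e-02  1.231e+00]
```

View pics/w7.png

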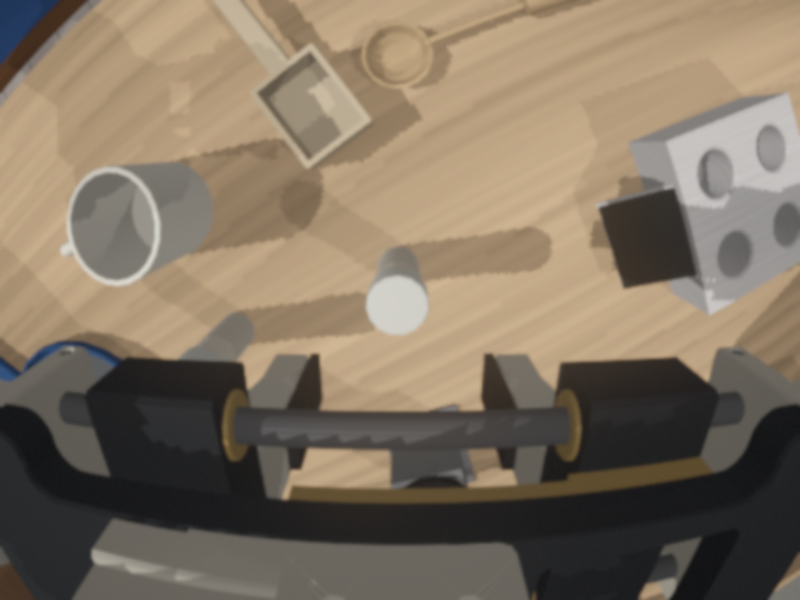

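The cap is at (397,304) and I predicted (396,304), so the tube position is confirmed. Descending and gripping.

Request:
arm_command --series '[0, 0, 0, 0.01, -0.01, 0.3, 0.7, 0, 0, 0, 0.01, -0.01, 0.6, 0.7, 0, 0, 0, 0.01, -0.01, 0.9, 0.7, 0, 0, 0, 0.01, -0.01, 1, 0.7]'

```text
t: 15.88
eef_pos: [0.6074, -0.0529, 0.1153]
ee_rot: [3.14, 0.002, -0.507]
force: [-0.0, 1.0, 0.2]
width: 0.0612
gripper_force: 0.0
```

Request:
arm_command --series '[0, 0, 0, 0, 0, 0.15, 0.7, 0, 0, 0, 0, 0, 0.23, 0.7, 0, 0, 0, 0, 0, 0.23, 0.7, 0, 0, 0, 0, 0, 0.23, 0, 0, 0, 0, 0, 0, 0.23, 0, 0, 0, 0, 0, 0, 0.23, 0, 0, 0, 0, 0, 0, 0.23, 0]' --force 25

```text
t: 16.75
eef_pos: [0.6093, -0.0532, 0.0939]
ee_rot: [-3.141, -0.001, -0.508]
force: [0.3, 1.4, 2.0]
width: 0.035
gripper_force: 25.0
```

```bash
python3 - <<'E'
from h import *
s=arm.get_state();print(s["t"],s["eef_pos"],s["ee_rot"],s["force"],s["width"],s["gripper_force"])
Q=down(np.radians(241));p,_=pose()
plan([((p[0],p[1],.185),Q,.25),((.565,-.365,.185),Q,.3)],(p,Q))
E
```

```text
16.75 [ 0.60930712 -0.05321499  0.09390085] [-3.14121747e+00 -5.49092214e-04 -5.07925025e-01] [0.33232564 1.37934451 2.03180649] 0.03503400920637354 25.00016301870346
3 rows: [0.0, 0.0, 0.0, 0.0, 0.0, -0.911]
3 rows: [0.0, 0.0, -0.0, 0.382, 1.0, -0.0]
3 rows: [0.0, 0.0, -0.0, 0.382, 1.0, -0.0]
3 rows: [0.0, 0.0, -0.0, 0.36, 0.942, 0.0]
```

Request:
arm_command --series '[0, 0, 0, 0, 0, -0.25, 0, 0, 0, 0, 0, 0, -0.5, 0, 0, 0, 0, 0, 0, -0.75, 0, 0, 0, 0, 0, 0, -0.91, 0, 0, 0, 0, 0, 0, -0.91, 0]'

```text
t: 17.38
eef_pos: [0.6096, -0.0531, 0.1855]
ee_rot: [-3.14, -0.002, -0.508]
force: [0.4, -0.4, -1.5]
width: 0.0354
gripper_force: 25.0
```

Request:
arm_command --series '[0, 0, 0, 0.1, 0.25, 0, 0, 0, 0, 0, 0.2, 0.5, 0, 0, 0, 0, 0, 0.29, 0.75, 0, 0, 0, 0, 0, 0.38, 1, 0, 0]'

```text
t: 17.88
eef_pos: [0.5927, -0.1598, 0.1829]
ee_rot: [3.141, 0.002, -0.508]
force: [-0.2, 0.9, -0.8]
width: 0.0353
gripper_force: 25.0
```

Request:
arm_command --series '[0, 0, 0, 0.1, 0.25, 0, 0, 0, 0, 0, 0.2, 0.5, 0, 0, 0, 0, 0, 0.29, 0.75, 0, 0, 0, 0, 0, 0.38, 1, 0, 0]'

```text
t: 18.38
eef_pos: [0.5773, -0.2656, 0.1828]
ee_rot: [3.141, 0.002, -0.508]
force: [-0.2, -0.0, -1.0]
width: 0.0357
gripper_force: 25.0
```

Request:
arm_command --series '[0, 0, 0, 0.1, 0.25, 0, 0, 0, 0, 0, 0.2, 0.5, 0, 0, 0, 0, 0, 0.28, 0.75, 0, 0, 0, 0, 0, 0.36, 0.94, 0, 0, 0, 0, 0, 0.36, 0.94, 0, 0, 0, 0, 0, 0.36, 0.94, 0, 0]'

```text
t: 19.12
eef_pos: [0.5638, -0.3643, 0.1839]
ee_rot: [-3.141, 0.001, -0.508]
force: [0.0, 0.2, -0.7]
width: 0.0355
gripper_force: 25.0
```

```bash
python3 - <<'E'
from h import *
s=arm.get_state();print(s["t"],s["eef_pos"],s["ee_rot"],s["force"],s["width"],s["gripper_force"])
m=arm.camera_model("wrist");w=arm.grab_frame("wrist");cv2.imwrite("pics/t8.png",arm.grab_frame("top"))
for q in((.56966,-.29906,.06),(.56491,-.36489,.06),(.50383,-.29431,.06),(.49908,-.36014,.06)):
    u=proj("wrist",q,m);print(np.round(u*1.5625));cv2.circle(w,tuple(np.round(u).astype(int)),1,(0,0,255),-1)
cv2.imwrite("pics/w8.png",cv2.resize(w,(800,600)))
print(delta((.5662,-.3656,.185),down(np.radians(241))))
E
```

```text
19.125 [ 0.56379212 -0.36427299  0.18393419] [-3.14149472e+00  8.76371028e-04 -5.08168248e-01] [ 0.00493886  0.1706884  -0.71518603] 0.03548050076985616 24.999846518039703
[301. 340.]
[399. 296.]
[350. 424.]
[443. 387.]
[-0.     0.    -0.001  0.027  0.004 -0.006]
```

View pics/w8.png

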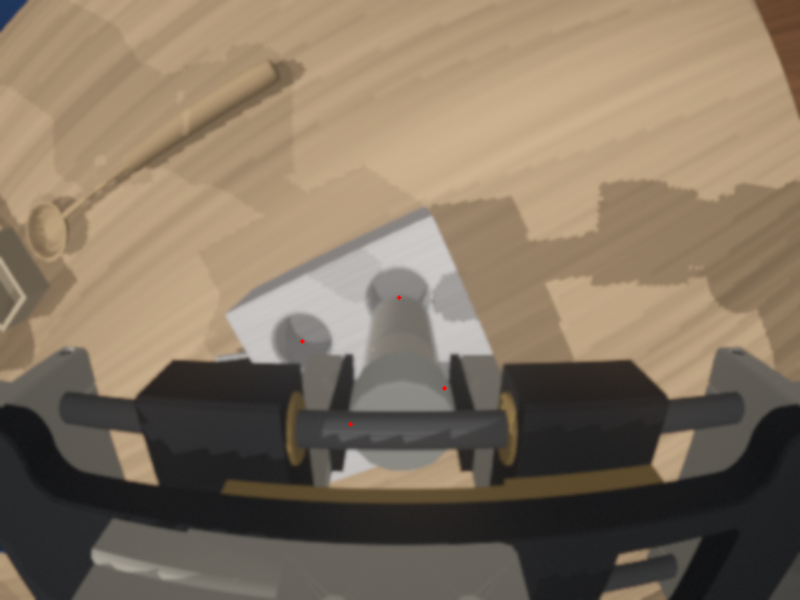

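The predicted wells (red) match: the left well is at (302,339) and the target well at about (399,296). Correcting by 2.7 mm and inserting slowly.

Request:
arm_command --series '[0, 0, 0, 0.03, 0, 0, 0, 0, 0, 0, 0.03, 0, 0.15, 0, 0, 0, 0, 0.03, 0, 0.25, 0, 0, 0, 0, 0.03, 0, 0.35, 0, 0, 0, 0, 0.03, 0, 0.45, 0, 0, 0, 0, 0.03, 0, 0.5, 0, 0, 0, 0, 0.03, 0, 0.5, 0]'

```text
t: 20.1
eef_pos: [0.5663, -0.366, 0.1341]
ee_rot: [3.141, 0.001, -0.508]
force: [0.8, -0.3, -0.8]
width: 0.0358
gripper_force: 25.0
```

```bash
python3 - <<'E'
from h import *
s=arm.get_state();print(s["t"],s["eef_pos"],s["ee_rot"],s["force"],s["moment"],s["width"])
print(delta((.5662,-.3656,.109),down(np.radians(241))))
E
```

```text
20.1 [ 0.56632375 -0.36602972  0.13411637] [ 3.14140709e+00  7.19015210e-04 -5.07994678e-01] [ 0.80498475 -0.27258134 -0.79964825] [-0.05655288  0.18187181  0.02627128] 0.035752756858948194
[ 0.     0.    -0.001 -0.003 -0.003  0.251]
```

Request:
arm_command --series '[0, 0, 0, 0, 0, 0.12, 0, 0, 0, 0, 0, 0, 0.2, 0, 0, 0, 0, 0, 0, 0.25, 0, 0, 0, 0, 0, 0, 0.25, 0, 0, 0, 0, 0, 0, 0.25, 0, 0, 0, 0, 0, 0, 0.25, 0.6, 0, 0, 0, 0, 0, 0.25, 0.6, 0, 0, 0, 0, 0, 0.25, 0.6]'

```text
t: 21.1
eef_pos: [0.5666, -0.3661, 0.1097]
ee_rot: [-3.142, -0.0, -0.508]
force: [-0.7, -0.7, 0.1]
width: 0.0519
gripper_force: 0.0
```

Request:
arm_command --series '[0, 0, 0, 0, 0, -0.25, 0.6, 0, 0, 0, 0, 0, -0.5, 0.6, 0, 0, 0, 0, 0, -0.75, 0.6, 0, 0, 0, 0, 0, -1, 0.6, 0, 0, 0, 0, 0, -1, 0.6]'

```text
t: 21.72
eef_pos: [0.5676, -0.3666, 0.2122]
ee_rot: [-3.141, -0.004, -0.508]
force: [0.8, -0.6, 0.3]
width: 0.0529
gripper_force: 0.0
```

```bash
python3 - <<'E'
from h import *
s=arm.get_state();print(s["t"],s["eef_pos"],s["force"],s["width"])
m=arm.camera_model("wrist");print("cap expected",proj("wrist",(.5649,-.3649,.119),m),"raised",proj("wrist",(.5649,-.3649,.164),m))
w=arm.grab_frame("wrist");cv2.imwrite("pics/w9.png",w)
Q=down(np.radians(241));plan([((.594,-.15,.21),Q,.45),((.628,.090,.21),Q,.45)])
E
```

```text
21.725 [ 0.56758863 -0.3665676   0.21223747] [ 0.84701119 -0.55253781  0.30487524] 0.05288713875122794
cap expected [254.94527702 206.39085574] raised [254.50168383 228.87238643]
2 rows: [-0.0, -0.001, -0.001, -0.403, -1.0, 0.003]
2 rows: [-0.0, -0.001, -0.001, -0.402, -1.0, 0.003]
0 rows: [-0.0, -0.0, -0.0, -0.008, -0.021, 0.0]
2 rows: [0.0, -0.0, 0.0, -0.383, -1.0, -0.0]
2 rows: [0.0, -0.0, 0.0, -0.383, -1.0, -0.0]
1 rows: [0.0, -0.0, 0.0, -0.101, -0.264, -0.0]
```

Request:
arm_command --series '[0, 0, 0, -0.2, -0.5, 0, 0.7, 0, 0, 0, -0.4, -1, 0, 0.7, 0, 0, 0, -0.4, -1, 0, 0.7]'

```text
t: 22.15
eef_pos: [0.5803, -0.2561, 0.2088]
ee_rot: [-3.141, 0.001, -0.505]
force: [-0.5, -0.6, 0.4]
width: 0.0615
gripper_force: 0.0
```

Request:
arm_command --series '[0, 0, 0, -0.2, -0.5, 0, 0.7, 0, 0, 0, -0.4, -1, 0, 0.7]'

```text
t: 22.4
eef_pos: [0.5935, -0.152, 0.2085]
ee_rot: [3.141, 0.001, -0.51]
force: [0.6, 1.2, -0.2]
width: 0.061
gripper_force: 0.0
```

Request:
arm_command --series '[0, 0, 0, -0.2, -0.5, 0, 0.7, 0, 0, 0, -0.39, -1, 0, 0.7]'

```text
t: 22.65
eef_pos: [0.6082, -0.045, 0.2088]
ee_rot: [3.141, 0.001, -0.509]
force: [2.0, -0.5, -0.2]
width: 0.0614
gripper_force: 0.0
```

Request:
arm_command --series '[0, 0, 0, -0.2, -0.5, 0, 0.7, 0, 0, 0, -0.38, -1, 0, 0.7]'

```text
t: 22.9
eef_pos: [0.6237, 0.0609, 0.2088]
ee_rot: [3.141, 0.001, -0.508]
force: [0.3, -0.0, 0.7]
width: 0.0613
gripper_force: 0.0
```

Request:
arm_command --series '[0, 0, 0, -0.11, -0.28, 0, 0.7, 0, 0, 0, -0.11, -0.28, 0, 0.7, 0, 0, 0, -0.11, -0.28, 0, 0.7, 0, 0, 0, -0.11, -0.28, 0, 0.7]'

```text
t: 23.4
eef_pos: [0.6278, 0.0884, 0.2093]
ee_rot: [3.141, 0.0, -0.509]
force: [0.2, -0.0, 0.6]
width: 0.0611
gripper_force: 0.0
```

```bash
python3 - <<'E'
from h import *
m=arm.camera_model("wrist");w=arm.grab_frame("wrist");b=arm.grab_frame("top");cv2.imwrite("pics/t10.png",b)
print(arm.get_state()["eef_pos"],proj("wrist",(.628,.0905,.104),m)*1.5625)
cv2.imwrite("pics/w10.png",np.hstack([cv2.resize(w,(480,360)),cv2.resize(b[160:250,310:390],(320,360),interpolation=cv2.INTER_CUBIC)]))
print(delta((.628,.0905,.093),down(np.radians(241))))
E
```

```text
[0.62788038 0.08856284 0.20958838] [395.11170096 310.07001441]
[ 0.     0.    -0.002 -0.008 -0.018  1.166]
```

View pics/w10.png

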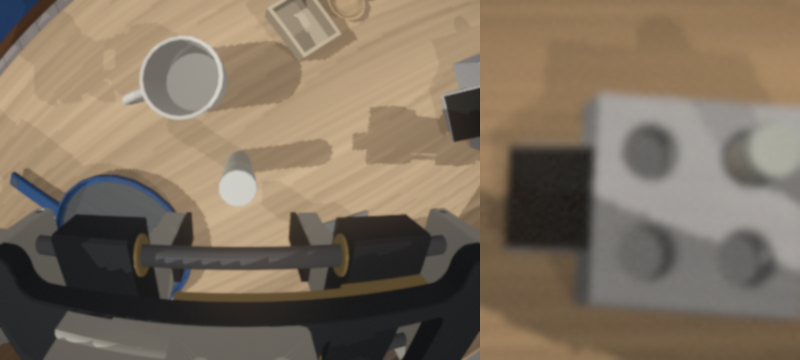

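The cap is at (397,312) in 800-scale against a prediction of (395,310). The right panel shows the first tube standing in the far-right well. Gripping tube1.

Request:
arm_command --series '[0, 0, 0, -0.01, -0.015, 0.3, 0.7, 0, 0, 0, -0.01, -0.015, 0.6, 0.7, 0, 0, 0, -0.01, -0.015, 0.9, 0.7, 0, 0, 0, -0.01, -0.015, 1, 0.7]'

```text
t: 24.0
eef_pos: [0.6268, 0.0905, 0.1079]
ee_rot: [3.139, 0.002, -0.509]
force: [0.9, -0.4, -0.2]
width: 0.0614
gripper_force: 0.0
```

Request:
arm_command --series '[0, 0, 0, 0, 0, 0.1, 0.7, 0, 0, 0, 0, 0, 0.165, 0.7, 0, 0, 0, 0, 0, 0.165, 0.7, 0, 0, 0, 0, 0, 0.165, 0, 0, 0, 0, 0, 0, 0.165, 0, 0, 0, 0, 0, 0, 0.165, 0, 0, 0, 0, 0, 0, 0.165, 0]' --force 25

```text
t: 24.88
eef_pos: [0.628, 0.0915, 0.0934]
ee_rot: [-3.141, -0.0, -0.508]
force: [-1.1, 1.1, 1.6]
width: 0.0353
gripper_force: 25.0
```

```bash
python3 - <<'E'
from h import *
s=arm.get_state();print(s["t"],s["eef_pos"],s["ee_rot"],s["force"],s["width"],s["gripper_force"])
b=cv2.imread("pics/t10.png");u0,v0=np.round(proj("top",(.565,-.365,.119))).astype(int)
g=b[v0-12:v0+13,u0-12:u0+13].astype(float);hsv=(g.max(2)-g.min(2))
print(u0,v0);m=((g[...,1]-g[...,2]>3)&(g.mean(2)>120)).astype(np.uint8)
n,l,st,ce=cv2.connectedComponentsWithStats(m);i=1+st[1:,4].argmax();print(st[i],at("top",*(ce[i]+[u0-12,v0-12]),.119))
Q=down(np.radians(241));p,_=pose();d=p-np.array([.628,.0905,0]);print(d)
plan([((p[0],p[1],.185),Q,.25),((.5038+d[0],-.2943+d[1],.185),Q,.3)],(p,Q))
E
```

```text
24.875 [0.62795077 0.09148394 0.09338013] [-3.14122548e+00 -3.69155463e-04 -5.07897751e-01] [-1.1461295   1.10123773  1.62613886] 0.035281707948569156 25.000232756137848
384 197Traceback (most recent call last):
  File "<stdin>", line 6, in <module>
ValueError: attempt to get argmax of an empty sequence
```

```bash
python3 - <<'E'
from h import *
Q=down(np.radians(241));p,_=pose()
plan([((p[0],p[1],.185),Q,.25),((.504,-.2938,.185),Q,.3)],(p,Q))
E
```

```text
3 rows: [0.0, 0.0, 0.0, 0.0, 0.0, -0.916]
3 rows: [0.0, 0.0, -0.0, 0.197, 1.0, -0.0]
3 rows: [0.0, 0.0, -0.0, 0.197, 1.0, -0.0]
3 rows: [0.0, 0.0, -0.0, 0.197, 1.0, -0.0]
3 rows: [0.0, 0.0, -0.0, 0.192, 0.971, 0.0]
```

Request:
arm_command --series '[0, 0, 0, 0, 0, -0.25, 0, 0, 0, 0, 0, 0, -0.5, 0, 0, 0, 0, 0, 0, -0.75, 0, 0, 0, 0, 0, 0, -0.91, 0, 0, 0, 0, 0, 0, -0.91, 0]'

```text
t: 25.5
eef_pos: [0.6282, 0.0917, 0.185]
ee_rot: [-3.14, -0.001, -0.508]
force: [-0.2, 0.2, -1.3]
width: 0.0353
gripper_force: 25.0
```

Request:
arm_command --series '[0, 0, 0, 0.05, 0.25, 0, 0, 0, 0, 0, 0.1, 0.5, 0, 0, 0, 0, 0, 0.15, 0.75, 0, 0, 0, 0, 0, 0.2, 1, 0, 0]'

```text
t: 26.0
eef_pos: [0.5958, -0.0078, 0.1839]
ee_rot: [3.141, 0.0, -0.509]
force: [0.6, 0.2, 0.3]
width: 0.0355
gripper_force: 25.0
```

Request:
arm_command --series '[0, 0, 0, 0.05, 0.25, 0, 0, 0, 0, 0, 0.1, 0.5, 0, 0, 0, 0, 0, 0.15, 0.75, 0, 0, 0, 0, 0, 0.2, 1, 0, 0]'

```text
t: 26.5
eef_pos: [0.5647, -0.1046, 0.1842]
ee_rot: [-3.141, -0.0, -0.508]
force: [0.2, -0.8, -0.9]
width: 0.0353
gripper_force: 25.0
```

Request:
arm_command --series '[0, 0, 0, 0.05, 0.25, 0, 0, 0, 0, 0, 0.1, 0.5, 0, 0, 0, 0, 0, 0.15, 0.75, 0, 0, 0, 0, 0, 0.2, 1, 0, 0]'

```text
t: 27.0
eef_pos: [0.5334, -0.2015, 0.1842]
ee_rot: [-3.141, -0.0, -0.508]
force: [0.1, -1.0, -0.2]
width: 0.0352
gripper_force: 25.0
```

Request:
arm_command --series '[0, 0, 0, 0.05, 0.25, 0, 0, 0, 0, 0, 0.1, 0.5, 0, 0, 0, 0, 0, 0.15, 0.75, 0, 0, 0, 0, 0, 0.19, 0.97, 0, 0, 0, 0, 0, 0.19, 0.97, 0, 0, 0, 0, 0, 0.19, 0.97, 0, 0]'

```text
t: 27.75
eef_pos: [0.5033, -0.2942, 0.1841]
ee_rot: [-3.141, -0.0, -0.509]
force: [0.4, -0.3, -1.3]
width: 0.0352
gripper_force: 25.0
```

```bash
python3 - <<'E'
from h import *
s=arm.get_state();print(s["t"],s["eef_pos"],s["ee_rot"],s["force"],s["width"],s["gripper_force"])
m=arm.camera_model("wrist");w=arm.grab_frame("wrist")
for q in((.56966,-.29906,.06),(.50383,-.29431,.06),(.49908,-.36014,.06),(.5649,-.3649,.119)):
    u=proj("wrist",q,m);print(np.round(u*1.5625));cv2.circle(w,tuple(np.round(u).astype(int)),1,(0,0,255),-1)
cv2.imwrite("pics/w11.png",cv2.resize(w,(800,600)))
print(delta((.504,-.2938,.185),down(np.radians(241))))
E
```

```text
27.75 [ 0.50334256 -0.29417773  0.18408394] [-3.14144243e+00 -1.07993292e-04 -5.08754961e-01] [ 0.39018662 -0.27109593 -1.26895324] 0.03524572733818648 25.00000923871994
[349. 195.]
[399. 298.]
[502. 252.]
[472. 142.]
[-0.    -0.    -0.001  0.004 -0.003 -0.009]
```

View pics/w11.png

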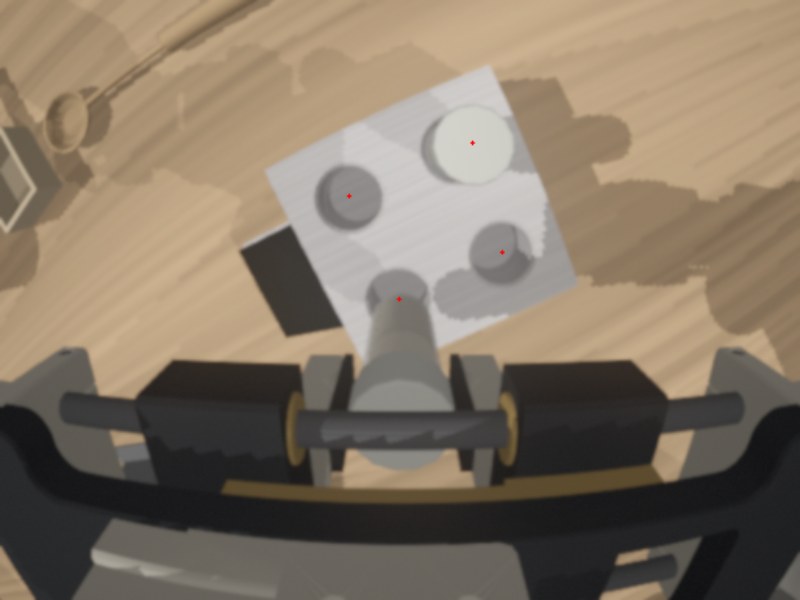

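The first tube is seated: its cap is at (473,143), exactly where predicted for full depth. The target well and the others match. The plate quadrilateral here has corners at about (243,252), (288,336), (342,325) and (293,226); I'll fit its position from these and the top-view corners.

```bash
python3 - <<'E'
from h import *
from scipy.optimize import least_squares
yaw=np.radians(-4.127);c=np.array([.53437,-.3296,0]);B=R.from_euler("z",yaw)
a=np.radians(35);k=560/120
def corners(q):
    o=np.array([q[0],q[1],q[2]]);s=np.array([0,-np.cos(a),np.sin(a)])  # up-slope, toward block
    return [c+B.apply(o+np.array([sx*.035,0,0])+s*sy*.031) for sx,sy in((1,-1),(-1,-1),(-1,1),(1,1))]
wp=np.array([(243,252),(288,336),(342,325),(293,226)])/1.5625
tp=np.array([(35,240),(30,358),(127,360),(131,240)])/k+[310,145]
mw,mt=arm.camera_model("wrist"),arm.camera_model("top")
for use in((1,1),(1,0),(0,1)):
    f=lambda q:np.concatenate([use[0]*(np.array([proj("wrist",x,mw) for x in corners(q)])-wp).ravel(),use[1]*(np.array([proj("top",x,mt) for x in corners(q)])-tp).ravel()])
    r=least_squares(f,[0,.1,.03]);print(r.x,np.round(r.fun,1))
    print("world",c+B.apply(r.x),"n",B.apply([0,np.sin(a),np.cos(a)]))
E
```

```text
[-0.00207472  0.09712684  0.03639357] [-1.4 -1.6  0.1  0.3  1.9  0.8 -0.8 -1.3 -0.6  1.  -0.9  1.1 -0.8  1.3
 -0.4  0.9]
world [ 0.53929063 -0.2325757   0.03639357] n [0.04127884 0.57208914 0.81915204]
[-0.00404876  0.10097915  0.02539066] [-0.2 -0.5  0.2 -0.5  0.6  0.2 -0.7  0.7 -0.   0.  -0.   0.  -0.   0.
 -0.   0. ]
world [ 0.53759895 -0.22859131  0.02539066] n [0.04127884 0.57208914 0.81915204]
[0.00220118 0.09351331 0.02406616] [ 0.  -0.   0.  -0.   0.  -0.   0.  -0.   0.1  0.1 -0.1 -0.1 -0.2  0.1
  0.2 -0.1]
world [ 0.54329539 -0.23648759  0.02406616] n [0.04127884 0.57208914 0.81915204]
```

Request:
arm_command --series '[0, 0, 0, 0, 0, 0.12, 0, 0, 0, 0, 0, 0, 0.25, 0, 0, 0, 0, 0, 0, 0.35, 0, 0, 0, 0, 0, 0, 0.45, 0, 0, 0, 0, 0, 0, 0.5, 0, 0, 0, 0, 0, 0, 0.5, 0]'

```text
t: 28.55
eef_pos: [0.5036, -0.2939, 0.1337]
ee_rot: [3.141, 0.001, -0.508]
force: [-0.2, -0.4, -0.7]
width: 0.0358
gripper_force: 25.0
```

Request:
arm_command --series '[0, 0, 0, 0, 0, 0.12, 0, 0, 0, 0, 0, 0, 0.2, 0, 0, 0, 0, 0, 0, 0.25, 0, 0, 0, 0, 0, 0, 0.25, 0, 0, 0, 0, 0, 0, 0.25, 0, 0, 0, 0, 0, 0, 0.25, 0.6, 0, 0, 0, 0, 0, 0.25, 0.6, 0, 0, 0, 0, 0, 0.25, 0.6]'

```text
t: 29.55
eef_pos: [0.5038, -0.2939, 0.1092]
ee_rot: [-3.142, -0.0, -0.508]
force: [0.1, -0.5, -0.4]
width: 0.052
gripper_force: 0.0
```

Request:
arm_command --series '[0, 0, 0, 0, 0, -0.25, 0.6, 0, 0, 0, 0, 0, -0.5, 0.6, 0, 0, 0, 0, 0, -0.75, 0.6, 0, 0, 0, 0, 0, -1, 0.6, 0, 0, 0, 0, 0, -1, 0.6]'

```text
t: 30.18
eef_pos: [0.5048, -0.2943, 0.2114]
ee_rot: [-3.141, -0.004, -0.508]
force: [0.4, -0.1, -0.2]
width: 0.0527
gripper_force: 0.0
```

```bash
python3 - <<'E'
from h import *
Q=down(np.radians(241));plan([((.4404,.0098,.24),Q,.4)])
m=arm.camera_model("wrist");w=arm.grab_frame("wrist");cv2.imwrite("pics/w12.png",w)
p=np.round(proj("wrist",(.5038,-.2943,.119),m)).astype(int);print(arm.get_state()["t"],"cap exp",p)
# bright cap segmentation
g=cv2.cvtColor(w,cv2.COLOR_BGR2HSV);print(g[p[1],p[0]],w[p[1],p[0]])
c=w[p[1]-35:p[1]+35,p[0]-35:p[0]+35].astype(int)
ref=w[p[1],p[0]].astype(int);k=(np.abs(c-ref).max(2)<14).astype(np.uint8)
n,l,s,ce=cv2.connectedComponentsWithStats(k);i=1+s[1:,4].argmax();print("cap seen",s[i],ce[i]+p-35)
E
```

```text
3 rows: [-0.0, -0.001, -0.0, -0.87, -1.0, -0.125]
3 rows: [-0.0, -0.001, -0.0, -0.869, -1.0, -0.124]
1 rows: [-0.0, -0.0, -0.0, -0.3, -0.345, -0.042]
30.225 cap exp [256 204]
[ 26  10 201] [193 200 201]
cap seen [   0   16   70   45 1768] [253.15723982 205.87160633]
```

Request:
arm_command --series '[0, 0, 0, -0.3, -0.34, -0.12, 0.6, 0, 0, 0, -0.6, -0.68, -0.12, 0.6, 0, 0, 0, -0.87, -1, -0.12, 0.6, 0, 0, 0, -0.87, -1, -0.12, 0.6]'

```text
t: 30.72
eef_pos: [0.4754, -0.1622, 0.2206]
ee_rot: [-3.141, 0.001, -0.505]
force: [0.2, -0.5, 0.3]
width: 0.0529
gripper_force: 0.0
```

Request:
arm_command --series '[0, 0, 0, -0.3, -0.34, -0.12, 0.6, 0, 0, 0, -0.6, -0.68, -0.12, 0.6, 0, 0, 0, -0.87, -1, -0.12, 0.6]'

```text
t: 31.1
eef_pos: [0.4485, -0.0338, 0.2326]
ee_rot: [3.141, 0.0, -0.509]
force: [0.2, -0.0, 0.4]
width: 0.0524
gripper_force: 0.0
```

Request:
arm_command --series '[0, 0, 0, -0.3, -0.35, -0.04, 0.6, 0, 0, 0, -0.3, -0.35, -0.04, 0.6, 0, 0, 0, -0.3, -0.35, -0.04, 0.6, 0, 0, 0, -0.3, -0.35, -0.04, 0.6]'

```text
t: 31.6
eef_pos: [0.4398, 0.0097, 0.2366]
ee_rot: [3.141, 0.001, -0.509]
force: [0.2, -0.2, -1.1]
width: 0.0527
gripper_force: 0.0
```

```bash
python3 - <<'E'
from h import *
b,i=arm.grab_frame("top"),arm.grab_frame("scene");m=arm.camera_model("wrist");w=arm.grab_frame("wrist")
for n,f in(("t13",b),("s13",i),("w13",w)):cv2.imwrite(f"pics/{n}.png",f)
s=arm.get_state();print(s["t"],s["eef_pos"])
for n,f,T in(("top",b,55),("scene",i,60),("wrist",w,60)):
    u=np.round(proj(n,(.54,-.233,.033),m if n=="wrist" else None)).astype(int);print(n,u,f[u[1],u[0]] if 0<=u[0]<512 and 0<=u[1]<384 else "out")
    x0,y0=max(0,u[0]-32),max(0,u[1]-32);k=(f[y0:u[1]+32,x0:u[0]+32].max(2)<T).astype(np.uint8)
    n_,l,st,ce=cv2.connectedComponentsWithStats(k)
    j=l[min(u[1]-y0,k.shape[0]-1),min(u[0]-x0,k.shape[1]-1)];j=j or 1+st[1:,4].argmax()
    co=max(cv2.findContours((l==j).astype(np.uint8),cv2.RETR_EXTERNAL,cv2.CHAIN_APPROX_NONE)[0],key=cv2.contourArea)
    print(st[j]+[x0,y0,0,0,0],ce[j]+[x0,y0]);
    h=cv2.convexHull(co);
    for e in(.03,.05,.08,.1):
        q=cv2.approxPolyDP(h,e*cv2.arcLength(h,True),True)
        if len(q)==4:print((q[:,0]+[x0,y0]).tolist());break
E
```

```text
31.75 [0.43982419 0.00986324 0.2368118 ]
top [326 210] [32 38 40]
[317 198  21  24 453] [327.00883002 209.26490066]
[[336, 198], [336, 220], [318, 220], [318, 199]]
scene [211 180] [39 44 47]
[197 169  27  23 342] [210.13450292 180.05847953]
[[211, 169], [223, 182], [209, 191], [197, 178]]
wrist [391   9] [41 44 47]
[ 363    0   60   38 1591] [393.62350723  15.91514771]
[[422, 26], [382, 36], [363, 0], [412, 0]]
```

```bash
python3 - <<'E'
from h import *
print("tri",tri((327.01,209.26),(210.13,180.06)))
from scipy.optimize import least_squares
B=R.from_euler("z",np.radians(-4.127));c=np.array([.53437,-.3296,0]);a=np.radians(35);s=np.array([0,-np.cos(a),np.sin(a)])
cs=lambda q:[np.array(q)+B.apply(np.array([sx*.035,0,0])+s*sy*.031) for sx,sy in((1,-1),(-1,-1),(-1,1),(1,1))]
def quad(n,f,T,box):
    x0,y0,x1,y1=box;k=(f[y0:y1,x0:x1].max(2)<T).astype(np.uint8)
    return k
b,i=cv2.imread("pics/t13.png"),cv2.imread("pics/s13.png")
# centroid of the projected quad, compared with mask centroids
def cen(n,q):
    P=np.array([proj(n,x) for x in cs(q)],np.float32);M=cv2.moments(P.reshape(-1,1,2));return np.array([M["m10"]/M["m00"],M["m01"]/M["m00"]]),M["m00"],P
f=lambda q:np.r_[cen("top",q)[0]-[327.01,209.26],cen("scene",q)[0]-[210.13,180.06]]
r=least_squares(f,[.54,-.233,.033]);print(r.x,np.round(r.fun,2),B.inv().apply(r.x-c))
for n in("top","scene"):x=cen(n,r.x);print(n,x[1],np.round(x[2],1).tolist())
# caps: seated (z .119) vs expected in the scene and top views
for q in((.5038,-.2943,.119),(.5649,-.3649,.119)):
    for n,im in(("top",b),("scene",i)):
        u=proj(n,q);v=np.round(u).astype(int);ref=im[v[1],v[0]].astype(int)
        k=(np.abs(im[v[1]-10:v[1]+11,v[0]-10:v[0]+11].astype(int)-ref).max(2)<16).astype(np.uint8)
        N,l,st,ce=cv2.connectedComponentsWithStats(k,connectivity=4);j=l[10,10];print(n,u.round(1),ref,st[j],(ce[j]+v-10).round(1))
E
```

```text
tri (array([ 0.54178476, -0.23385655,  0.03388092]), np.float64(0.0013744471733451095))
[ 0.54187798 -0.23232378  0.03516549] [-0.52  0.12 -0.08 -0.08] [0.00048779 0.09756431 0.03516549]
top 535.8092783968896 [[316.70001220703125, 196.60000610351562], [315.3999938964844, 221.89999389648438], [336.29998779296875, 222.5], [337.5, 196.39999389648438]]
scene 375.5666553452611 [[210.0, 192.8000030517578], [224.6999969482422, 182.10000610351562], [210.5, 167.5], [195.10000610351562, 177.39999389648438]]
top [356.5 221.6] [148 159 159] [  3   0  18  16 214] [358.5 218.8]
scene [198.1 144.7] [156 170 171] [ 6  9 10 10 59] [199.4 147.3]
top [383.6 197.4] [149 160 161] [  4   0  14  17 188] [384.3 194.3]
scene [165.8 147.9] [156 170 171] [ 5  9 11 11 67] [166.6 150.7]
```

The plate centre is at (0.542, -0.233, 0.035), agreed by two fits, and both caps sit at seated height. Now taking the thermometer again.

```bash
python3 - <<'E'
from h import *
Q=down(np.radians(241));print(delta((.4404,.0098,.1338),Q))
n=np.array([.0413,.5721,.8192]);n/=np.linalg.norm(n);ax=np.cross([0,0,1],n);Q2=R.from_rotvec(ax/np.linalg.norm(ax)*np.arccos(n[2]))*Q
T=np.array([.5418,-.2330,.0348])+.2216*n;print(T,Q2.as_euler("xyz"),n)
plan([((.4404,.0098,.255),Q,.25),(T+.03*n,Q2,.25),(T,Q2,.2)],(np.array([.4404,.0098,.1338]),Q))
E
```

```text
[ 0.     0.    -0.002  0.006 -0.003  1.03 ]
[ 0.55095166 -0.10622852  0.2163263 ] [ 2.57566016 -0.24362958 -0.43498321] [0.04129809 0.57207347 0.81916202]
4 rows: [0.0, 0.0, 0.0, 0.0, 0.0, -1.0]
1 rows: [0.0, 0.0, -0.0, 0.0, 0.0, -0.212]
4 rows: [-0.242, 0.112, -0.0, 1.0, 0.221, 0.097]
2 rows: [-0.111, 0.051, -0.0, 0.439, 0.063, 0.156]
2 rows: [-0.0, 0.0, 0.0, 0.0, -0.0, 0.3]
```

Request:
arm_command --series '[0, 0, 0, 0.01, 0, 0.3, 0.7, 0, 0, 0, 0.01, 0, 0.6, 0.7, 0, 0, 0, 0.01, 0, 0.9, 0.7, 0, 0, 0, 0.01, 0, 1, 0.7]'

```text
t: 32.25
eef_pos: [0.4398, 0.0093, 0.1356]
ee_rot: [3.139, 0.002, -0.509]
force: [0.6, -0.5, 1.2]
width: 0.0612
gripper_force: 0.0
```

Request:
arm_command --series '[0, 0, 0, 0, 0, 0.03, 0.7, 0, 0, 0, 0, 0, 0.03, 0.7, 0, 0, 0, 0, 0, 0.03, 0, 0, 0, 0, 0, 0, 0.03, 0, 0, 0, 0, 0, 0, 0.03, 0, 0, 0, 0, 0, 0, 0.03, 0, 0, 0, 0, 0, 0, 0.03, 0]' --force 35

```text
t: 33.12
eef_pos: [0.4406, 0.0102, 0.1341]
ee_rot: [3.142, -0.0, -0.508]
force: [-0.5, -0.5, 1.4]
width: 0.0262
gripper_force: 35.0
```

```bash
python3 - <<'E'
from h import *
s=arm.get_state();print(s["t"],s["eef_pos"],s["ee_rot"],s["force"],s["width"],s["gripper_force"],s["q"])
E
```

```text
33.125 [0.44060154 0.01018731 0.13411822] [ 3.14155673e+00 -8.00149410e-07 -5.07903852e-01] [-0.46361801 -0.4660873   1.39928391] 0.026150385255765466 34.98773396015167 [ 4.73393552e-01  8.38992883e-02 -6.43116977e-01  2.76157853e-05
 -8.43809473e-01  5.89480569e-01]
```

Gripped. Lifting, then moving with the tilt to 30 mm short of the reading pose.

Request:
arm_command --series '[0, 0, 0, 0, 0, -0.2, 0, 0, 0, 0, 0, 0, -0.4, 0, 0, 0, 0, 0, 0, -0.6, 0, 0, 0, 0, 0, 0, -0.8, 0, 0, 0, 0, 0, 0, -1, 0]'

```text
t: 33.75
eef_pos: [0.4403, 0.0101, 0.2344]
ee_rot: [3.141, 0.001, -0.508]
force: [-0.7, -1.2, -2.3]
width: 0.0259
gripper_force: 35.0
```

Request:
arm_command --series '[0, 0, 0, 0, 0, -0.21, 0, 0, 0, 0, 0, 0, -0.21, 0]'

```text
t: 34.0
eef_pos: [0.4412, 0.0105, 0.256]
ee_rot: [-3.14, -0.002, -0.508]
force: [-0.1, -0.0, -2.6]
width: 0.0256
gripper_force: 35.0
```

Request:
arm_command --series '[-0.04, 0.02, 0, 0.17, 0.04, 0.02, 0, -0.08, 0.04, 0, 0.33, 0.07, 0.03, 0, -0.12, 0.055, 0, 0.5, 0.11, 0.05, 0, -0.16, 0.075, 0, 0.67, 0.15, 0.06, 0, -0.2, 0.093, 0, 0.83, 0.18, 0.08, 0, -0.242, 0.112, 0, 1, 0.22, 0.1, 0]'

```text
t: 34.75
eef_pos: [0.5172, -0.058, 0.2436]
ee_rot: [2.755, -0.171, -0.474]
force: [-0.7, 0.5, -1.4]
width: 0.0258
gripper_force: 35.0
```

```bash
python3 - <<'E'
from h import *
s=arm.get_state();print(s["t"],s["eef_pos"],s["ee_rot"],s["force"],s["width"],s["gripper_force"],s["q"])
Q=down(np.radians(241));n=np.array([.0413,.5721,.8192]);n/=np.linalg.norm(n);ax=np.cross([0,0,1],n);Q2=R.from_rotvec(ax/np.linalg.norm(ax)*np.arccos(n[2]))*Q
T=np.array([.5418,-.2330,.0348])+.2216*n
plan([(T+.03*n,Q2,.25),(T,Q2,.2)])
b=arm.grab_frame("top");i=arm.grab_frame("scene");cv2.imwrite("pics/t14.png",b)
for nn,f,T in(("top",b,55),("scene",i,60)):  # plate still where it was?
    u=np.round(proj(nn,(.5418,-.233,.0348))).astype(int);k=(f[u[1]-25:u[1]+25,u[0]-25:u[0]+25].max(2)<T).astype(np.uint8)
    N,l,st,ce=cv2.connectedComponentsWithStats(k);j=l[25,25];print(nn,st[j],ce[j]+u-25)
E
```

```text
34.75 [ 0.51718091 -0.05796861  0.24361609] [ 2.75474355 -0.17103667 -0.47379567] [-0.66656467  0.48057013 -1.44344031] 0.025810837920090427 34.98636782169342 [ 0.50276501  0.15593337 -0.49476108  0.37752954 -1.18716987  0.37062754]
2 rows: [-0.109, 0.052, -0.0, 0.442, 0.069, 0.14]
2 rows: [0.0, 0.0, 0.0, 0.0, -0.0, 0.3]
top [ 15  14  20  24 443] [326.94356659 209.19638826]
scene [ 12  14  27  23 340] [210.20882353 180.06176471]
```

Request:
arm_command --series '[-0.05, 0.025, 0, 0.2, 0.03, 0.07, 0, -0.1, 0.05, 0, 0.4, 0.06, 0.13, 0, -0.109, 0.052, 0, 0.44, 0.07, 0.14, 0, -0.109, 0.052, 0, 0.44, 0.07, 0.14, 0]'

```text
t: 35.35
eef_pos: [0.5515, -0.0886, 0.2418]
ee_rot: [2.58, -0.243, -0.437]
force: [-0.4, -0.1, -1.0]
width: 0.0258
gripper_force: 35.0
```

Request:
arm_command --series '[0, 0, 0, 0, 0, 0.12, 0, 0, 0, 0, 0, 0, 0.24, 0, 0, 0, 0, 0, 0, 0.3, 0, 0, 0, 0, 0, 0, 0.3, 0, 0, 0, 0, 0, 0, 0.3, 0]'

```text
t: 35.98
eef_pos: [0.5511, -0.1058, 0.218]
ee_rot: [2.579, -0.245, -0.437]
force: [-0.1, 0.3, -1.6]
width: 0.0255
gripper_force: 35.0
```

```bash
python3 - <<'E'
from h import *
s=arm.get_state();print(s["t"],s["eef_pos"],s["ee_rot"],s["force"],s["width"],s["gripper_force"])
Q=down(np.radians(241));n=np.array([.0413,.5721,.8192]);n/=np.linalg.norm(n);ax=np.cross([0,0,1],n);Q2=R.from_rotvec(ax/np.linalg.norm(ax)*np.arccos(n[2]))*Q
T=np.array([.5418,-.2330,.0348])+.2216*n;print(delta(T,Q2))
b=arm.grab_frame("top");i=arm.grab_frame("scene");w=arm.grab_frame("wrist")
# handle screen (green) in the wrist image compared with the griddle reading: shows slip in the grip
for f in(w,cv2.imread("pics/g4w.png")):
    m=cv2.inRange(cv2.cvtColor(f,cv2.COLOR_BGR2HSV),(50,60,40),(85,255,255));N,l,st,ce=cv2.connectedComponentsWithStats(m);j=1+st[1:,4].argmax();print("green",st[j],ce[j])
for nn,f,T in(("top",b,55),("scene",i,60)):
    u=np.round(proj(nn,(.5418,-.233,.0348))).astype(int);k=(f[u[1]-25:u[1]+25,u[0]-25:u[0]+25].max(2)<T).astype(np.uint8)
    N,l,st,ce=cv2.connectedComponentsWithStats(k);j=l[25,25];print(nn,st[j],ce[j]+u-25)
E
```

```text
35.975 [ 0.55108657 -0.10576921  0.21798634] [ 2.57874044 -0.24462883 -0.43658348] [-0.07116266  0.3379866  -1.60536549] 0.025512396203390207 34.987478256225586
[-0.002 -0.    -0.001 -0.003 -0.005  0.016]
green [ 232  288   50   24 1168] [256.33219178 299.40753425]
green [ 233  288   49   24 1165] [256.85579399 299.42317597]
top [ 15  14  20  24 456] [326.91885965 209.45175439]
scene [ 12  14  28  23 351] [210.34188034 179.87464387]
```

The reading pose is within 2 mm, there is no slip in the grip, and the plate has not moved. Fine-adjusting and holding.

Request:
arm_command --series '[-0.002, 0, 0, 0, 0, 0.015, 0, -0.002, 0, 0, 0, 0, 0.015, 0, -0.002, 0, 0, 0, 0, 0.015, 0, -0.002, 0, 0, 0, 0, 0.015, 0, -0.002, 0, 0, 0, 0, 0.015, 0, -0.002, 0, 0, 0, 0, 0.015, 0, -0.002, 0, 0, 0, 0, 0.015, 0, -0.002, 0, 0, 0, 0, 0.015, 0]'

```text
t: 37.12
eef_pos: [0.5508, -0.1067, 0.2166]
ee_rot: [2.575, -0.244, -0.437]
force: [-0.7, -0.5, -2.3]
width: 0.0259
gripper_force: 35.0
```

Request:
arm_command --series '[0, 0, 0, 0, 0, 0, 0, 0, 0, 0, 0, 0, 0, 0, 0, 0, 0, 0, 0, 0, 0, 0, 0, 0, 0, 0, 0, 0, 0, 0, 0, 0, 0, 0, 0, 0, 0, 0, 0, 0, 0, 0, 0, 0, 0, 0, 0, 0, 0, 0, 0, 0, 0, 0, 0, 0]'

```text
t: 38.12
eef_pos: [0.5508, -0.1067, 0.2165]
ee_rot: [2.575, -0.244, -0.437]
force: [-0.2, -0.1, -1.8]
width: 0.0259
gripper_force: 35.0
```

Request:
arm_command --series '[0, 0, 0, 0, 0, 0, 0, 0, 0, 0, 0, 0, 0, 0, 0, 0, 0, 0, 0, 0, 0, 0, 0, 0, 0, 0, 0, 0, 0, 0, 0, 0, 0, 0, 0, 0, 0, 0, 0, 0, 0, 0, 0, 0, 0, 0, 0, 0, 0, 0, 0, 0, 0, 0, 0, 0]'

```text
t: 39.12
eef_pos: [0.5508, -0.1067, 0.2165]
ee_rot: [2.575, -0.244, -0.436]
force: [-0.5, -0.7, -1.7]
width: 0.026
gripper_force: 35.0
```

Request:
arm_command --series '[0, 0, 0, 0, 0, 0, 0, 0, 0, 0, 0, 0, 0, 0, 0, 0, 0, 0, 0, 0, 0, 0, 0, 0, 0, 0, 0, 0, 0, 0, 0, 0, 0, 0, 0]'

```text
t: 39.75
eef_pos: [0.5508, -0.1067, 0.2165]
ee_rot: [2.575, -0.244, -0.436]
force: [-0.5, 0.3, -1.3]
width: 0.0257
gripper_force: 35.0
```

```bash
python3 - <<'E'
from h import *
s=arm.get_state();print(s["t"],s["eef_pos"],s["ee_rot"],s["force"],s["width"],s["gripper_force"])
Q=down(np.radians(241));p,r=pose();n=-r.apply([0,0,1]);print("tip",p-.1216*n,"aim at plate",p-.2216*n)
plan([(p+.03*n,r,.25),((.4404,.0098,.255),Q,.25)])
b=arm.grab_frame("top");i=arm.grab_frame("scene");w=arm.grab_frame("wrist")
m=cv2.inRange(cv2.cvtColor(w,cv2.COLOR_BGR2HSV),(50,60,40),(85,255,255));N,l,st,ce=cv2.connectedComponentsWithStats(m);j=1+st[1:,4].argmax();print("green",st[j],ce[j])
for nn,f,T in(("top",b,55),("scene",i,60)):
    u=np.round(proj(nn,(.5418,-.233,.0348))).astype(int);k=(f[u[1]-25:u[1]+25,u[0]-25:u[0]+25].max(2)<T).astype(np.uint8)
    N,l,st,ce=cv2.connectedComponentsWithStats(k);j=l[25,25];print(nn,st[j],ce[j]+u-25)
E
```

```text
39.75 [ 0.55080817 -0.10668141  0.2165317 ] [ 2.57526931 -0.2442617  -0.43645413] [-0.46939812  0.28762788 -1.2832563 ] 0.025735767099437565 34.98758912086487
tip [ 0.54571852 -0.17629844  0.11696201] aim at plate [ 0.54153295 -0.23354929  0.03507903]
1 rows: [0.0, 0.0, 0.0, 0.0, 0.0, -0.3]
4 rows: [0.261, -0.121, -0.001, -1.0, -0.076, -0.469]
2 rows: [0.093, -0.043, -0.0, -0.379, -0.078, -0.074]
green [ 232  288   50   24 1168] [256.33219178 299.40753425]
top [ 15  14  20  24 459] [326.89978214 209.52723312]
scene [ 12  14  28  23 351] [210.34188034 179.87464387]
```

Reading done. Returning.

Request:
arm_command --series '[0, 0, 0, 0, 0, -0.15, 0, 0, 0, 0, 0, 0, -0.3, 0]'

```text
t: 40.15
eef_pos: [0.5524, -0.0889, 0.2422]
ee_rot: [2.576, -0.245, -0.437]
force: [1.2, -0.2, -2.2]
width: 0.0257
gripper_force: 35.0
```

Request:
arm_command --series '[0.045, -0.02, 0, -0.17, -0.01, -0.08, 0, 0.09, -0.04, 0, -0.33, -0.025, -0.16, 0, 0.13, -0.06, 0, -0.5, -0.04, -0.235, 0, 0.175, -0.08, 0, -0.67, -0.05, -0.31, 0, 0.22, -0.1, 0, -0.83, -0.06, -0.39, 0, 0.261, -0.121, 0, -1, -0.076, -0.469, 0]'

```text
t: 40.9
eef_pos: [0.4694, -0.0151, 0.2527]
ee_rot: [3.0, -0.067, -0.502]
force: [0.0, -0.6, -1.9]
width: 0.0255
gripper_force: 35.0
```

Request:
arm_command --series '[0.045, -0.02, 0, -0.2, -0.04, -0.04, 0, 0.093, -0.043, 0, -0.379, -0.078, -0.074, 0, 0.093, -0.043, 0, -0.379, -0.078, -0.074, 0, 0.093, -0.043, 0, -0.379, -0.078, -0.074, 0]'

```text
t: 41.4
eef_pos: [0.4408, 0.0099, 0.2556]
ee_rot: [-3.141, -0.001, -0.507]
force: [0.4, -0.1, -1.8]
width: 0.0261
gripper_force: 35.0
```

```bash
python3 - <<'E'
from h import *
s=arm.get_state();print(s["t"],s["eef_pos"],s["ee_rot"],s["force"],s["width"],s["gripper_force"])
Q=down(np.radians(241));print(delta((.4405,.0100,.1342),Q))
w=arm.grab_frame("wrist")
m=cv2.inRange(cv2.cvtColor(w,cv2.COLOR_BGR2HSV),(50,60,40),(85,255,255));N,l,st,ce=cv2.connectedComponentsWithStats(m);j=1+st[1:,4].argmax();print("green",st[j],ce[j])
E
```

```text
41.4 [0.44084239 0.00990366 0.25560647] [-3.14065140e+00 -1.14859393e-03 -5.07141288e-01] [ 0.41043173 -0.0596963  -1.78286174] 0.026057720388639804 34.98684346675873
[-1.000e-03 -1.000e-03 -1.000e-03 -5.000e-03  2.000e-03  1.214e+00]
green [ 232  288   50   24 1166] [256.58319039 299.39108062]
```

Request:
arm_command --series '[0, 0, 0, 0, 0, 0.2, 0, 0, 0, 0, 0, 0, 0.4, 0, 0, 0, 0, 0, 0, 0.6, 0, 0, 0, 0, 0, 0, 0.8, 0, 0, 0, 0, 0, 0, 1, 0, 0, 0, 0, 0, 0, 1, 0]'

```text
t: 42.2
eef_pos: [0.4397, 0.0096, 0.1535]
ee_rot: [3.139, 0.002, -0.507]
force: [-0.3, 0.2, -2.0]
width: 0.0256
gripper_force: 35.0
```

Request:
arm_command --series '[0, 0, 0, 0, 0, 0.1, 0, 0, 0, 0, 0, 0, 0.17, 0, 0, 0, 0, 0, 0, 0.21, 0, 0, 0, 0, 0, 0, 0.21, 0, 0, 0, 0, 0, 0, 0.21, 0, 0, 0, 0, 0, 0, 0.21, 0.6, 0, 0, 0, 0, 0, 0.21, 0.6, 0, 0, 0, 0, 0, 0.21, 0.6]'

```text
t: 43.2
eef_pos: [0.4406, 0.0101, 0.1341]
ee_rot: [-3.14, -0.0, -0.508]
force: [0.2, -0.6, 0.5]
width: 0.0494
gripper_force: 0.0
```

Request:
arm_command --series '[0, 0, 0, 0, 0, -0.2, 0.6, 0, 0, 0, 0, 0, -0.45, 0.6, 0, 0, 0, 0, 0, -0.7, 0.6, 0, 0, 0, 0, 0, -1, 0.6, 0, 0, 0, 0, 0, -1, 0.6, 0, 0, 0, 0, 0, -1, 0.6]'

```text
t: 43.95
eef_pos: [0.4401, 0.0099, 0.2336]
ee_rot: [-3.14, 0.0, -0.508]
force: [-0.2, -0.2, -0.8]
width: 0.0525
gripper_force: 0.0
```

```bash
python3 - <<'E'
from h import *
s=arm.get_state();print(s["t"],s["eef_pos"],s["ee_rot"],s["force"],s["width"])
m=arm.camera_model("wrist");w=arm.grab_frame("wrist");i=arm.grab_frame("scene");b=arm.grab_frame("top")
print("expected",proj("wrist",(.4395,.0095,.17),m),proj("scene",(.4395,.0095,.17)))
for f in(w,i,cv2.imread("pics/scene0.png")):
    k=cv2.inRange(cv2.cvtColor(f,cv2.COLOR_BGR2HSV),(50,50,30),(85,255,255));N,l,st,ce=cv2.connectedComponentsWithStats(k)
    for j in np.argsort(-st[1:,4])[:3]+1:print("green",st[j],ce[j].round(1))
    print()
i13,b13=cv2.imread("pics/s13.png"),cv2.imread("pics/t13.png")
for n,f,g in(("scene",i,i13),("top",b,b13)):
    for q in((.5038,-.2943,.11),(.5649,-.3649,.11),(.6058,.301,.02)):
        u=np.round(proj(n,q)).astype(int);sl=np.s_[u[1]-12:u[1]+12,u[0]-12:u[0]+12];print(n,cv2.absdiff(f[sl],g[sl]).mean().round(1))
E
```

```text
43.95 [0.44013373 0.00988188 0.23363581] [-3.13996742e+00  3.79262511e-04 -5.07928671e-01] [-0.21842064 -0.16259395 -0.8176743 ] 0.0524688781521099
expected [255.86409685 216.23129296] [303.03397447 139.90412049]
green [243 203  28  29 760] [256.2 217.3]

green [264   0   8  44 112] [267.6  30.7]
green [300 139   9   4  23] [303.7 140.5]

green [264   0   8  44 110] [267.6  30.7]
green [299 139  10   4  27] [303.7 140.4]

scene 0.4
scene 0.4
scene 0.5
top 0.9
top 0.9
top 1.3
```

The thermometer is back exactly where it started, and the tubes, block and griddle are unchanged.

```bash
python3 -c "
from station import arm
print(arm.job_done())"
```

```text
the job is handed in; nothing more can be done
None
```

The job is handed in: both thermometer readings were taken in order, the only two tubes present are in the chill block's wells, and the thermometer is back upright in its holster; no verdict came back.

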